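# Labelling jig changeover at the packing bench

### The job

Change the labelling jig over from tins to small cartons: the finished tin goes upright into the wooden outfeed tray, and the two nest plates swap places, so that the square-pocket plate sits fully home on both pins of the jig base and the round-pocket plate lies flat in the grey plate tray (the rubber mat is free for setting one down on the way). Stand the small carton, ready for its label, upright in either pocket of the plate on the jig. Leave the big carton where it is, and let go of everything.

Things in the scene. Friction and masses are not known exactly. Their poses are not given: they have to be found in the camera images.
- tin_mid (a point): Finished tin: round, steel with paper band and aluminium lid, diameter 43, height 58 mm, 0.12 kg. Point: its centre, 29 mm above its underside; z up. At the start it stands upright in a pocket of the round-pocket plate, 54 mm from the handle along that plate's x, its underside on the plate's top. Grip it along the plate's y: the handle is only 13 mm away from it.
- round_plate_grip (a point): Nest plate with two ROUND pockets: aluminium, 172 (x) by 98 (y) by 10 mm thick, 0.5 kg. Point: centre of its dark lift handle, a bar along x 40 long, 12 wide, 14 mm high, over the plate's centre, 45 mm above the plate's underside; z up. Pockets (rims 12 mm high) at x = +54, -54 mm. Grip the bar along y. Starts on the jig base, pins in its holes; same holes as the square-pocket plate.
- square_plate_grip (a point): Nest plate with two SQUARE pockets: same plate, handle, point and axes as the round one; starts in the plate tray. 13 mm through holes at (x, y) = (+70, +37) and (-70, -37) mm; a half turn makes no difference. Pockets at x = +54, -54 mm, y = 0: floor (the plate's top, 35 mm below the point) 46 (x) by 42 (y) mm, flared lips 14 mm high, mouth about 10 mm wider.
- small_carton_mid (a point): Small cardboard carton, 40 (x) by 36 (y) by 60 mm high, 0.1 kg, upright on the bench; the smaller of the two loose cartons. Point: its centre, 30 mm above its underside; z up. It goes in a square pocket with its x along the plate's x, either way round. Grip it along its y.
- jig_base: Jig base fixed to the bench: dark steel plate 184 (x) by 110 (y) by 12 mm thick with two upright dowel pins, diameter 10 mm, at (x, y) = (+70, +37) and (-70, -37) mm, standing 20 mm above its top, the upper 11 mm tapering to a rounded nose. Origin: centre of its underside, on the bench. A plate fully home lies flat on its top, its handle point 57 mm above the origin.
- plate_tray: Plate tray fixed to the bench: grey plastic, open, 198 (x) by 124 (y) by 18 mm high, walls and floor 3 mm (inside 192 by 118). Origin: centre of its underside, on the bench. A plate lying in it has its handle point 48 mm above the origin.
- mat: Set-down mat fixed to the bench: black rubber, 190 (x) by 116 (y) by 3 mm thick, empty at the start: the free spot. Origin: centre of its underside, on the bench.
- outfeed_tray: Outfeed tray fixed to the bench: pale plywood, open, square, 100 by 100 by 24 mm high, walls and floor 3 mm (inside 94 by 94), empty. Origin: centre of its underside, on the bench.
- big_carton_mid (a point): Big cardboard carton, 95 by 75 by 85 mm high, standing on the bench: another order, stays where it is. Point: its centre, 42.5 mm above its underside.
There are look-alikes about, which are no part of the job. Leave any purple look-alike of the part that bears small_carton_mid alone. Several things have the shape of the jig_base; the one meant has the colours described above.

How it is judged:
By the outcome, as a careful person would: the job done as asked, in the order asked, and still so for the second after the job is handed in, with the robot touching nothing.
It also fails if it takes over 128 s, if anything falls off the work surface, if the arm or the gripper's body presses on something with over 40 N, if the wrist force passes 120 N, or if a joint passes its speed limit or range.

### The arm

A 6-joint arm with a two-finger parallel gripper is mounted at the origin on the work surface. World frame = base frame: x ahead of the robot, y to its left, z up, the work surface at z = 0. Lengths are in m, angles in rad, forces in N, time in s.
With the tool pointing down it reaches from about 0.325 to 0.85 m from the base axis. Payload 15.5 kg.
Tool frame: the origin (TCP) lies midway between the tips of the shut fingers; the grasp point (between the pads) lies 19 mm behind it; z points along the fingers, x is the direction in which the jaws open and shut, and the axes are right-handed (so a half turn about z gives the same grasp; the last joint's range is limited). The gripper opens to 91 mm and grips with 3 to 60 N. Pads are 32 mm wide; open, the fingers measure 118 mm over their backs; the gripper's body (76 mm by 178 mm) begins 60 mm behind the grasp point.
Start: joints at [-1.339, 0.494, 1.345, -0, 1.302, -0.096], TCP at [0.201, -0.592, 0.214] pointing down, gripper open.
Joint ranges: [-2.91, 2.91], [-0.82, 2.16], [0.22, 2.67], [-1.22, 4.37], [0.12, 2.79], [-3.08, 3.08]. Speed limits (rad/s): [1.89, 1.89, 2.57, 3.01, 3.01, 3.01].

### API

Orientations are given as [roll, pitch, yaw] about the fixed x, y, z axes, in that order (R = Rz(yaw) Ry(pitch) Rx(roll)).
In Python, from bench import sensors, vision, workorder gives the robot as it stands.
- The arm moves only by the tool send_rows, never from a script. Its argument "increments" is a list of rows, each an object of numbers: "tx", "ty", "tz": the shift along the tool's x, y, z in m; "turn": the turn about the tool's z in rad. A call has 1 to 20 rows; each row is the pose to reach, as a shift and turn from the pose commanded when the call began, along the tool's axes at that moment; what a row does not reach only later rows make up. A row lasts 1/12 s, in which the tool goes at most 41.7 mm and 7.16 degrees, less where a joint would pass 70% of its speed; a pose out of reach is approached as far as the arm can. A call with a gripper value outside its range is refused whole. "claw" is the opening, from 0 (shut) to 1 (fully open), set as the call begins (left out, the last holds). The fingers move at their own pace and stop on an object; "grip_force" is the grip in N (left out, the last holds). Time passes only in rows, so rows that repeat a pose let the fingers close. It gives the time, the measured TCP pose, the force and the opening at its end, in the units of the state.
- sensors.sense(): the state, without advancing time (a new reading comes with each control period).
- vision.grab_frame(name): name is "scene" or "top" or "wrist"; returns a dict with "image" (384x512x3 uint8, blue, green, red), "range_z" (384x512 float32, m along the optical axis (not along the pixel's ray), 0 where there is no reading), "camera_matrix" (3x3 intrinsics, pixels), "world_to_cam" (4x4, takes a point from world to camera coordinates); the wrist camera has in their place "T_tool_cam" (4x4, takes a point from camera to tool coordinates, whose origin is the TCP and whose axes are the tool frame's). Camera axes: x right, y up, looking along -z (the intrinsics and any distortion apply to the point x, -y, -z); pixel columns grow to the right and rows downward; lengths in m; the calibration is good to about 2 mm. A picture is of the moment at which its call begins: read the wrist's pose just before it.
- workorder.hand_in(): hands the job in, once; it reports no verdict.
The state is a dict: "time": time; "qpos": joint angles; "joint_velocities": joint speeds; "effort": joint torques, N m; "tool_pos": TCP position; "ee_rot": TCP orientation; "ft_force": force on the tool from outside, world axes, zero at the start; "torque": the same for the moment, N m; "opening": finger opening in m.
Only numpy, scipy, OpenCV 4.12 (cv2) and the standard library are available. Lean on these libraries where they do the work, as an engineer would, in place of code of your own. Each camera call takes 0.05 s, during which the arm holds its last target.

## Working session

There is one attempt and no reset: what is moved stays moved. The work goes in short steps, Python scripts to look and compute and a tool call to move; the robot and the scene stay as the last step left them, time stands still between calls to the robot, and variables do not carry over. Pictures are saved under pics/ and viewed, and the job is handed in when it is done.

Besides the shell and the picture viewer there is one more tool, called after ">>>" by a JSON object that holds its "name" and its "arguments", one argument or row to a line. send_rows: Moves the arm, as the interface text tells. Its arguments: {"type":"object","properties":{"increments":{"type":"array","items":{"type":"object","properties":{"tx":{"type":"number"},"ty":{"type":"number"},"tz":{"type":"number"},"turn":{"type":"number"}}}},"claw":{"type":"number"},"grip_force":{"type":"number"}},"required":["increments"]}

```bash
mkdir -p pics; ls; python3 - <<'E'
from bench import sensors, vision
import cv2,numpy as np
print(sensors.sense())
for n in ("scene","top"):
    f=vision.grab_frame(n); cv2.imwrite(f"pics/{n}0.png",f["image"]); np.savez(f"{n}0.npz",**f)
    print(n,f["camera_matrix"],f["world_to_cam"],f.keys())
E
```

```text
pics
{'time': 0.0, 'qpos': array([-1.33845041e+00,  4.94205316e-01,  1.34614059e+00, -4.18096838e-06,
        1.30247500e+00, -9.54761278e-02]), 'joint_velocities': array([-0.00069972, -0.00125393, -0.0001874 ,  0.00039739, -0.00247797,
        0.00061267]), 'effort': array([ 4.73554479e-03, -8.78820920e+01, -3.81855047e+01,  7.08997250e-02,
        5.32836223e-02, -9.78733647e-05]), 'tool_pos': array([ 0.20116685, -0.59134061,  0.21332129]), 'ee_rot': array([-3.14147957e+00,  1.22305052e-03, -1.24297310e+00]), 'ft_force': array([-0.70866275, -0.78914906, -0.47175059]), 'torque': array([0.00580672, 0.01170865, 0.02192561]), 'opening': 0.09114963306939763}
scene [[435.93893783   0.         249.68042861]
 [  0.         435.93893783 196.23936224]
 [  0.           0.           1.        ]] [[ 0.56483555  0.8250146  -0.01765515 -0.27604254]
 [-0.54388443  0.3882833   0.74392594  0.18733683]
 [ 0.62060497 -0.41059346  0.6680288  -1.75785468]
 [ 0.          0.          0.          1.        ]] dict_keys(['image', 'range_z', 'camera_matrix', 'world_to_cam'])
top [[473.35868758   0.         253.29822097]
 [  0.         473.35868758 188.84890443]
 [  0.           0.           1.        ]] [[-0.02415153 -0.99967919 -0.00763081  0.03601903]
 [ 0.99076922 -0.02495335  0.13324294 -0.46687877]
 [-0.1333906  -0.00434235  0.99105403 -1.51875583]
 [ 0.          0.          0.          1.        ]] dict_keys(['image', 'range_z', 'camera_matrix', 'world_to_cam'])
```

View pics/top0.png

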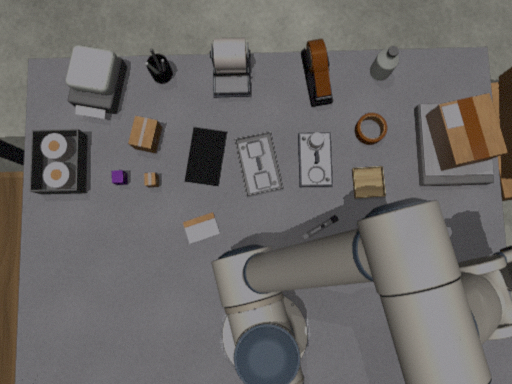

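View pics/scene0.png

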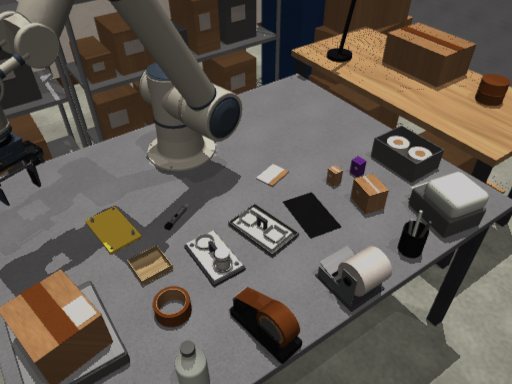

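```bash
python3 - <<'E'
import cv2,numpy as np
a=cv2.imread("pics/top0.png")[100:250,90:400]
cv2.imwrite("pics/top0c.png",cv2.resize(a,None,fx=2.58,fy=2.58,interpolation=cv2.INTER_CUBIC))
a=cv2.imread("pics/scene0.png")[140:300,80:400]
cv2.imwrite("pics/scene0c.png",cv2.resize(a,None,fx=2.5,fy=2.5,interpolation=cv2.INTER_CUBIC))
E
```

```text
(no output)
```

View pics/top0c.png

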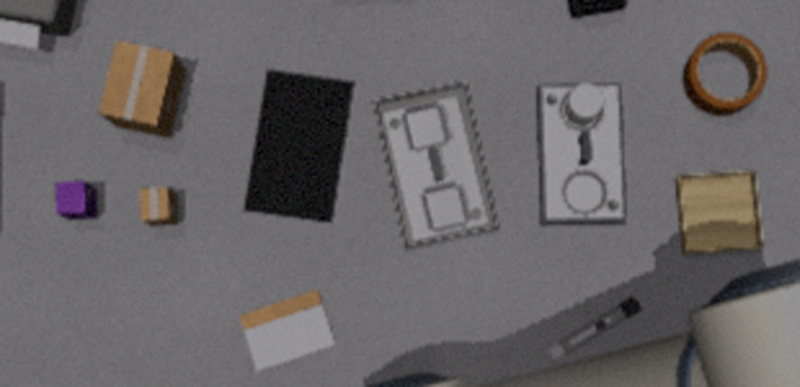

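View pics/scene0c.png

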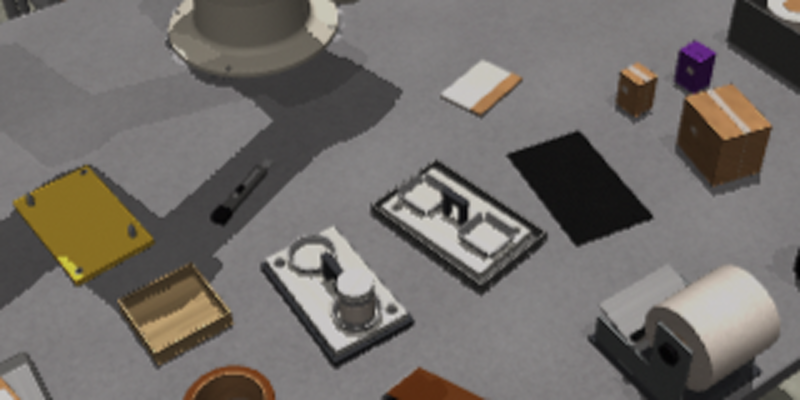

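```bash
cat > h.py <<'E'
import numpy as np,cv2
from scipy.spatial.transform import Rotation as R
from bench import sensors,vision
def Ttool(s):
    T=np.eye(4);T[:3,:3]=R.from_euler('xyz',s['ee_rot']).as_matrix();T[:3,3]=s['tool_pos'];return T
def grab(n):
    s=sensors.sense();f=vision.grab_frame(n)
    f['c2w']=np.linalg.inv(f['world_to_cam']) if 'world_to_cam' in f else Ttool(s)@f['T_tool_cam']
    return f
def cloud(f):
    K=f['camera_matrix'];d=f['range_z'];v,u=np.mgrid[:384,:512]
    p=np.stack([(u-K[0,2])/K[0,0]*d,-(v-K[1,2])/K[1,1]*d,-d],-1)
    c=f['c2w'] if 'c2w' in f else np.linalg.inv(f['world_to_cam'])
    P=p@c[:3,:3].T+c[:3,3];P[d<=0]=np.nan;return P
def pix2w(f,u,v,z):
    K=f['camera_matrix'];c=f['c2w'] if 'c2w' in f else np.linalg.inv(f['world_to_cam'])
    u=np.atleast_1d(u);v=np.atleast_1d(v)
    r=np.stack([(u-K[0,2])/K[0,0],-(v-K[1,2])/K[1,1],-np.ones(len(u))],-1)@c[:3,:3].T
    return c[:3,3]+r*((z-c[2,3])/r[:,2])[:,None]
def w2pix(f,X):
    c=np.linalg.inv(f['c2w']) if 'c2w' in f else f['world_to_cam']
    p=np.atleast_2d(X)@c[:3,:3].T+c[:3,3];K=f['camera_matrix']
    return np.stack([K[0,0]*p[:,0]/-p[:,2]+K[0,2],-K[1,1]*p[:,1]/-p[:,2]+K[1,2]],-1)
def load(n): return dict(np.load(n))
E
python3 - <<'E'
from h import *
for n in("top","scene"):
    f=load(n+"0.npz");P=cloud(f)
    # bench z
    x,y,z=P[...,0],P[...,1],P[...,2]
    inb=(x>0.4)&(x<0.8)&(y>-.3)&(y<0.5)
    print(n,"bench z",np.median(z[inb&(abs(z)<.02)]), np.percentile(z[inb&(abs(z)<.008)],[10,90]))
    m=(inb&(z>0.012)).astype(np.uint8)
    k,l,st,ce=cv2.connectedComponentsWithStats(m)
    for i in range(1,k):
        if st[i,4]<25: continue
        q=P[l==i]; r=cv2.minAreaRect((q[:,:2]*1000).astype(np.float32))
        print(np.round(ce[i]),st[i,4],"rect mm",np.round(r[0],1),np.round(r[1],1),round(r[2],1),"zmax",np.round(np.percentile(q[:,2],[50,98])*1000,1))
E
```

```text
top bench z 0.00104706809174826 [-0.00397792  0.00515347]
[321.  94.] 447 rect mm [ 777.8 -210.9] [53.1 75.9] 6.9 zmax [67.  98.2]
[110.  98.] 334 rect mm [769.5 485.9] [28.8 60.7] 88.5 zmax [ 73.1 136.7]
[230.  91.] 95 rect mm [794.5  93.3] [ 10.5 112.3] 0.3 zmax [55.9 62.4]
[145. 134.] 909 rect mm [666.3 374.9] [ 81.1 118.6] 78.4 zmax [83.9 91.4]
[265. 139.] 58 rect mm [637.2 -20.4] [118.7  61.7] 54.0 zmax [18.  24.5]
[315. 159.] 1635 rect mm [ 566.1 -183.5] [109.7 184.1] 89.7 zmax [23.  82.1]
[258. 165.] 1040 rect mm [546.8  11. ] [179.  111.3] 11.3 zmax [15.9 55.2]
[278. 169.] 25 rect mm [534. -60.] [76.2  3.7] 10.4 zmax [17.1 24.4]
[119. 177.] 206 rect mm [517.6 463.4] [41.3 37.4] 2.6 zmax [57.5 67.1]
[151. 179.] 200 rect mm [507.3 358.5] [41.3 38.2] 1.9 zmax [59.3 67.8]
scene bench z 0.00013271438921969025 [-0.00311687  0.00303036]
[358. 165.] 211 rect mm [515.8 461.9] [45.8 44.9] 2.1 zmax [45.4 62.5]
[334. 174.] 223 rect mm [504.4 357.5] [44.5 44.4] 1.3 zmax [46.1 62.3]
[369. 192.] 993 rect mm [656.3 373.2] [ 80.3 104.5] 77.1 zmax [74.5 87.4]
[419. 196.] 341 rect mm [769.6 484.7] [30.  60.7] 88.6 zmax [ 64.5 133.1]
[262. 228.] 1153 rect mm [554.1   4.7] [202.8 128.4] 10.7 zmax [15.5 52.8]
[213. 256.] 1616 rect mm [ 566.4 -186. ] [185.2 109.5] 0.2 zmax [22.9 81.1]
[334. 255.] 125 rect mm [793.3  89.6] [ 12.9 108.5] 0.0 zmax [54.1 57.3]
[242. 303.] 496 rect mm [ 778.5 -218.4] [47.  65.2] 6.5 zmax [63.  95.7]
```

```bash
cat >> h.py <<'E'
def go(x,y,z,yaw=None):
    s=sensors.sense();T=Ttool(s);d=T[:3,:3].T@(np.array([x,y,z])-s['tool_pos'])
    t=0 if yaw is None else -((yaw-s['ee_rot'][2]+np.pi)%(2*np.pi)-np.pi)
    print("t=%.1f at %s yaw %.4f | tx %.4f ty %.4f tz %.4f turn %.4f | F %s op %.4f"%(s['time'],np.round(s['tool_pos'],4),s['ee_rot'][2],*d,t,np.round(s['ft_force'],1),s['opening']))
E
python3 - <<'E'
from h import *
f=grab("wrist");print(f['T_tool_cam'],f['camera_matrix']);cv2.imwrite("pics/w0.png",f['image'])
go(0.566,-0.185,0.30,-np.pi/2)
# outfeed + mat from top
t=load("top0.npz");hsv=cv2.cvtColor(t['image'],cv2.COLOR_BGR2HSV);print(hsv[182,365],hsv[156,206],hsv[120,206])
m=((t['image'].max(-1)<40)).astype(np.uint8)
k,l,st,ce=cv2.connectedComponentsWithStats(m)
i=l[156,206];v,u=np.nonzero(l==i);q=pix2w(t,u,v,0.003)[:,:2]*1000;print("mat",cv2.minAreaRect(q.astype(np.float32)))
P=cloud(t);m=(hsv[...,0]>12)&(hsv[...,0]<28)&(hsv[...,1]>70)
m[:150]=0;m[210:]=0;m[:,:345]=0;m[:,395:]=0
v,u=np.nonzero(m);q=pix2w(t,u,v,0.02)[:,:2]*1000;print("out",cv2.minAreaRect(q.astype(np.float32)),np.nanpercentile(P[m][:,2],[10,50,95]))
s=load("scene0.npz");P=cloud(s);hsv=cv2.cvtColor(s['image'],cv2.COLOR_BGR2HSV);m=(hsv[...,0]>12)&(hsv[...,0]<28)&(hsv[...,1]>70);m[:240]=0;m[290:]=0;m[:,:120]=0;m[:,180:]=0
q=P[m];q=q[np.isfinite(q[:,0])];print("out scene",cv2.minAreaRect((q[:,:2]*1000).astype(np.float32)))
E
```

```text
[[ 9.99999733e-01 -6.15628771e-04 -3.92503812e-04 -7.14744558e-04]
 [-6.98635905e-04 -9.62993335e-01 -2.69524301e-01 -7.65023341e-02]
 [-2.12051640e-04  2.69524504e-01 -9.62993508e-01 -1.71631863e-01]
 [ 0.00000000e+00  0.00000000e+00  0.00000000e+00  1.00000000e+00]] [[272.42660408   0.         258.79576136]
 [  0.         272.42660408 192.43192158]
 [  0.           0.           1.        ]]
t=0.1 at [ 0.2012 -0.5915  0.2135] yaw -1.2430 | tx -0.2674 ty -0.4763 tz -0.0862 turn 0.3278 | F [-0.2 -0.1 -0.3] op 0.0909
[ 19  87 146] [130  53  29] [143   9 110]
mat ((586.5013427734375, 182.98562622070312), (112.24954223632812, 186.21043395996094), 80.01265716552734)
out ((482.84222412109375, -355.2308654785156), (99.37847137451172, 101.03854370117188), 1.7240455150604248) [-0.00140389  0.00372934  0.02218519]
out scene ((486.04193115234375, -354.6308898925781), (303.5012512207031, 108.65834045410156), 1.028072714805603)
```

View pics/w0.png

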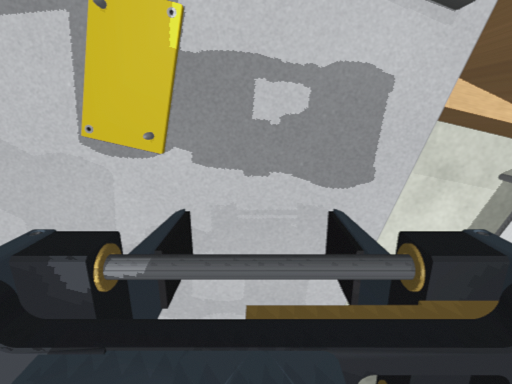

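```bash
python3 - <<'E'
from h import *
go(0.53,-0.185,0.24,-np.pi/2)
E
```

```text
t=0.1 at [ 0.2012 -0.5915  0.2135] yaw -1.2430 | tx -0.2790 ty -0.4422 tz -0.0262 turn 0.3278 | F [-0.2 -0.1 -0.3] op 0.0909
```

>>> {"name": "send_rows", "arguments": {
  "increments": [
    {"tx": -0.03, "ty": -0.05, "tz": -0.026, "turn": 0.04},
    {"tx": -0.28, "ty": -0.442, "tz": -0.026, "turn": 0.328},
    {"tx": -0.28, "ty": -0.442, "tz": -0.026, "turn": 0.328},
    {"tx": -0.28, "ty": -0.442, "tz": -0.026, "turn": 0.328},
    {"tx": -0.28, "ty": -0.442, "tz": -0.026, "turn": 0.328},
    {"tx": -0.28, "ty": -0.442, "tz": -0.026, "turn": 0.328},
    {"tx": -0.28, "ty": -0.442, "tz": -0.026, "turn": 0.328},
    {"tx": -0.28, "ty": -0.442, "tz": -0.026, "turn": 0.328},
    {"tx": -0.28, "ty": -0.442, "tz": -0.026, "turn": 0.328},
    {"tx": -0.28, "ty": -0.442, "tz": -0.026, "turn": 0.328},
    {"tx": -0.28, "ty": -0.442, "tz": -0.026, "turn": 0.328},
    {"tx": -0.28, "ty": -0.442, "tz": -0.026, "turn": 0.328},
    {"tx": -0.28, "ty": -0.442, "tz": -0.026, "turn": 0.328},
    {"tx": -0.28, "ty": -0.442, "tz": -0.026, "turn": 0.328},
    {"tx": -0.28, "ty": -0.442, "tz": -0.026, "turn": 0.328},
    {"tx": -0.28, "ty": -0.442, "tz": -0.026, "turn": 0.328}
  ]
}}

```text
time: 1.48
tool_pos: [0.5292, -0.1844, 0.2397]
ee_rot: [3.141, -0.0, -1.57]
ft_force: [-0.4, 0.0, 0.5]
opening: 0.0912
```

```bash
python3 - <<'E'
from h import *
go(0.53,-0.185,0.24,-np.pi/2)
f=grab("wrist");cv2.imwrite("pics/w1.png",f['image']);np.savez("w1.npz",**f)
f=grab("top");cv2.imwrite("pics/top1.png",f['image']);np.savez("top1.npz",**f)
E
```

```text
t=1.5 at [ 0.5292 -0.1844  0.2397] yaw -1.5705 | tx 0.0006 ty -0.0008 tz -0.0003 turn 0.0003 | F [-0.4  0.   0.5] op 0.0912
```

View pics/w1.png

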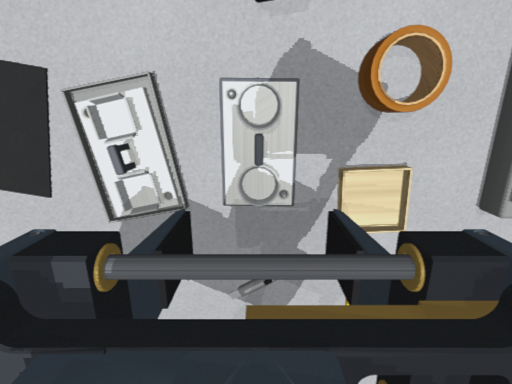

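```bash
cat >> h.py <<'E'
def rect(P,m,lo,hi,c,r):
    q=P[m] if m is not None else P.reshape(-1,3)
    q=q[np.isfinite(q[:,0])];q=q[(q[:,2]>lo)&(q[:,2]<hi)&(np.hypot(q[:,0]-c[0],q[:,1]-c[1])<r)]
    if len(q)<8: return len(q)
    R_=cv2.minAreaRect((q[:,:2]*1000).astype(np.float32))
    return len(q),np.round(R_[0],1),np.round(R_[1],1),round(R_[2],1),"mean",np.round(q.mean(0)*1000,1)
E
python3 - <<'E'
from h import *
f=load("w1.npz");P=cloud(f)
print("bench",np.nanmedian(P[60:75,170:300,2]))
print("tin",rect(P,None,.072,.09,(.62,-.185),.05))
print("handleR",rect(P,None,.058,.072,(.566,-.185),.03))
print("plateR",rect(P,None,.017,.028,(.566,-.185),.12))
print("handleS",rect(P,None,.050,.066,(.552,.004),.03))
print("plateS",rect(P,None,.010,.017,(.552,.004),.12))
print("trayS",rect(P,None,.011,.022,(.552,.004),.13))
print("outwall",rect(P,None,.016,.03,(.485,-.354),.08))
g=f['image'].copy()
big=cv2.resize(g[60:220,55:315],None,fx=3,fy=3,interpolation=cv2.INTER_CUBIC);cv2.imwrite("pics/w1c.png",big)
E
```

```text
bench 0.0010333485447104607
tin (1102, array([ 618.1, -182.8]), array([40.8, 41.8]), 0.1, 'mean', array([ 618.4, -183.1,   80.9]))
handleR (281, array([ 564.3, -182.7]), array([10.3, 39.4]), 89.8, 'mean', array([ 564.8, -182.7,   64.4]))
plateR (6008, array([ 564.1, -182.7]), array([ 98.1, 172.3]), 89.7, 'mean', array([ 560.4, -182.7,   22.9]))
handleS (305, array([549.6,   5.9]), array([39.7, 12.5]), 11.9, 'mean', array([550.3,   4.9,  54.9]))
plateS (6944, array([554.7,   6. ]), array([198.5, 123.4]), 10.5, 'mean', array([555.9,   4.8,  13.9]))
trayS (8274, array([554.6,   6.9]), array([198.6, 125.2]), 10.5, 'mean', array([556.9,   6. ,  14.8]))
outwall (789, array([ 482.9, -356.2]), array([100.4, 100.6]), 2.5, 'mean', array([ 492.1, -367.9,   22.3]))
```

View pics/w1c.png

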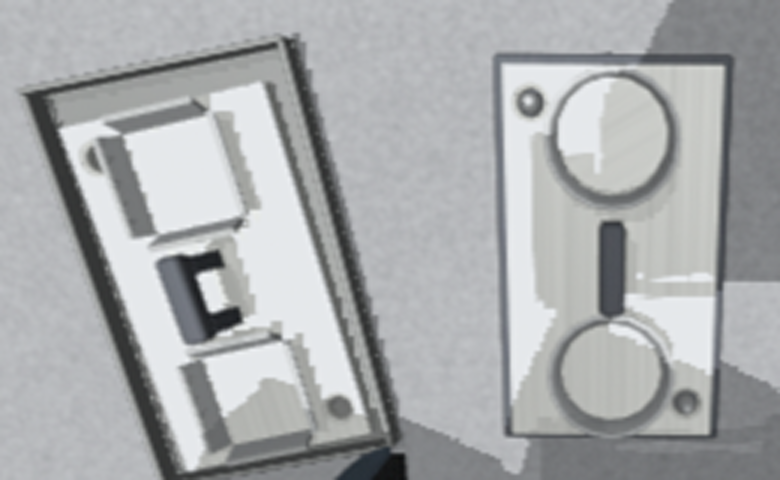

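```bash
python3 - <<'E'
from h import *
go(0.618,-0.183,0.14,-np.pi/2)
E
```

```text
t=1.6 at [ 0.5289 -0.1852  0.2398] yaw -1.5721 | tx -0.0023 ty -0.0892 tz 0.0998 turn -0.0014 | F [ 0.9 -0.4  0.6] op 0.0911
```

>>> {"name": "send_rows", "arguments": {
  "claw": 0.7,
  "increments": [
    {"tx": -0.002, "ty": -0.03, "tz": 0.03},
    {"tx": -0.002, "ty": -0.06, "tz": 0.06},
    {"tx": -0.002, "ty": -0.089, "tz": 0.09},
    {"tx": -0.002, "ty": -0.089, "tz": 0.12},
    {"tx": -0.002, "ty": -0.089, "tz": 0.15},
    {"tx": -0.002, "ty": -0.089, "tz": 0.175},
    {"tx": -0.002, "ty": -0.089, "tz": 0.19},
    {"tx": -0.002, "ty": -0.089, "tz": 0.196},
    {"tx": -0.002, "ty": -0.089, "tz": 0.196},
    {"tx": -0.002, "ty": -0.089, "tz": 0.196}
  ]
}}

```text
schema error: expected keys tx, ty, tz, turn
```

>>> {"name": "send_rows", "arguments": {
  "claw": 0.3,
  "grip_force": 20,
  "increments": [
    {"tx": 0},
    {"tx": 0},
    {"tx": 0},
    {"tx": 0},
    {"tx": 0},
    {"tx": 0}
  ]
}}

```text
schema error: expected keys tx, ty, tz, turn
```

```bash
python3 - <<'E'
from h import *
go(0.483,-0.3555,0.12,-np.pi/2)
E
```

```text
t=1.6 at [ 0.5289 -0.1852  0.2398] yaw -1.5721 | tx 0.1704 ty 0.0456 tz 0.1198 turn -0.0014 | F [ 0.9 -0.4  0.6] op 0.0911
```

All four keys are needed.

>>> {"name": "send_rows", "arguments": {
  "claw": 0.7,
  "increments": [
    {"tx": -0.002, "ty": -0.03, "tz": 0.03, "turn": 0},
    {"tx": -0.002, "ty": -0.06, "tz": 0.06, "turn": 0},
    {"tx": -0.002, "ty": -0.089, "tz": 0.09, "turn": 0},
    {"tx": -0.002, "ty": -0.089, "tz": 0.12, "turn": 0},
    {"tx": -0.002, "ty": -0.089, "tz": 0.15, "turn": 0},
    {"tx": -0.002, "ty": -0.089, "tz": 0.175, "turn": 0},
    {"tx": -0.002, "ty": -0.089, "tz": 0.19, "turn": 0},
    {"tx": -0.002, "ty": -0.089, "tz": 0.196, "turn": 0},
    {"tx": -0.002, "ty": -0.089, "tz": 0.196, "turn": 0},
    {"tx": -0.002, "ty": -0.089, "tz": 0.196, "turn": 0}
  ]
}}

```text
time: 2.42
tool_pos: [0.6186, -0.1832, 0.0447]
ee_rot: [-3.141, -0.0, -1.572]
ft_force: [-0.1, -0.2, 1.3]
opening: 0.0638
```

>>> {"name": "send_rows", "arguments": {
  "claw": 0.3,
  "grip_force": 20,
  "increments": [
    {"tx": 0, "ty": 0, "tz": 0, "turn": 0},
    {"tx": 0, "ty": 0, "tz": 0, "turn": 0},
    {"tx": 0, "ty": 0, "tz": 0, "turn": 0},
    {"tx": 0, "ty": 0, "tz": 0, "turn": 0},
    {"tx": 0, "ty": 0, "tz": 0, "turn": 0},
    {"tx": 0, "ty": 0, "tz": 0, "turn": 0}
  ]
}}

```text
time: 2.92
tool_pos: [0.619, -0.1826, 0.0448]
ee_rot: [-3.14, -0.001, -1.571]
ft_force: [-1.4, -0.9, 6.8]
opening: 0.0411
```

```bash
python3 - <<'E'
from h import *
go(0.483,-0.3555,0.12,-np.pi/2)
E
```

```text
t=2.9 at [ 0.619  -0.1826  0.0448] yaw -1.5709 | tx 0.1730 ty 0.1359 tz -0.0753 turn -0.0001 | F [-1.4 -0.9  6.8] op 0.0411
```

>>> {"name": "send_rows", "arguments": {
  "increments": [
    {"tx": 0, "ty": 0, "tz": -0.01, "turn": 0},
    {"tx": 0, "ty": 0, "tz": -0.03, "turn": 0},
    {"tx": 0, "ty": 0, "tz": -0.055, "turn": 0},
    {"tx": 0.01, "ty": 0.008, "tz": -0.075, "turn": 0},
    {"tx": 0.03, "ty": 0.023, "tz": -0.085, "turn": 0},
    {"tx": 0.055, "ty": 0.043, "tz": -0.085, "turn": 0},
    {"tx": 0.08, "ty": 0.063, "tz": -0.085, "turn": 0},
    {"tx": 0.105, "ty": 0.083, "tz": -0.085, "turn": 0},
    {"tx": 0.13, "ty": 0.102, "tz": -0.085, "turn": 0},
    {"tx": 0.15, "ty": 0.118, "tz": -0.08, "turn": 0},
    {"tx": 0.165, "ty": 0.13, "tz": -0.07, "turn": 0},
    {"tx": 0.172, "ty": 0.135, "tz": -0.06, "turn": 0},
    {"tx": 0.173, "ty": 0.136, "tz": -0.05, "turn": 0},
    {"tx": 0.173, "ty": 0.136, "tz": -0.05, "turn": 0},
    {"tx": 0.173, "ty": 0.136, "tz": -0.05, "turn": 0}
  ]
}}

```text
time: 4.17
tool_pos: [0.4828, -0.3542, 0.0935]
ee_rot: [3.141, 0.001, -1.57]
ft_force: [-0.1, -0.3, -1.1]
opening: 0.0413
```

```bash
python3 - <<'E'
from h import *
go(0.483,-0.3555,0.0268,-np.pi/2)
f=grab("wrist");cv2.imwrite("pics/w2.png",f['image'])
P=cloud(f);print("outwall",rect(P,None,.016,.03,(.485,-.354),.08))
E
```

```text
t=4.2 at [ 0.4828 -0.3542  0.0935] yaw -1.5704 | tx 0.0013 ty -0.0003 tz 0.0667 turn 0.0004 | F [-0.1 -0.3 -1.1] op 0.0413
outwall (1149, array([ 494.5, -355.9]), array([ 76.2, 100.2]), 2.5, 'mean', array([ 512.9, -357.7,   23.4]))
```

View pics/w2.png

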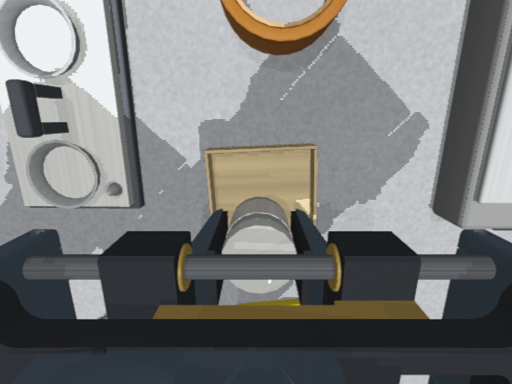

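>>> {"name": "send_rows", "arguments": {
  "increments": [
    {"tx": 0.001, "ty": 0, "tz": 0.02, "turn": 0},
    {"tx": 0.001, "ty": 0, "tz": 0.04, "turn": 0},
    {"tx": 0.001, "ty": 0, "tz": 0.055, "turn": 0},
    {"tx": 0.001, "ty": 0, "tz": 0.062, "turn": 0},
    {"tx": 0.001, "ty": 0, "tz": 0.066, "turn": 0},
    {"tx": 0.001, "ty": 0, "tz": 0.067, "turn": 0},
    {"tx": 0.001, "ty": 0, "tz": 0.067, "turn": 0}
  ]
}}

```text
time: 4.8
tool_pos: [0.483, -0.3563, 0.0275]
ee_rot: [-3.141, -0.0, -1.571]
ft_force: [-0.6, -0.3, -0.9]
opening: 0.0417
```

>>> {"name": "send_rows", "arguments": {
  "claw": 0.59,
  "increments": [
    {"tx": 0, "ty": 0, "tz": 0, "turn": 0},
    {"tx": 0, "ty": 0, "tz": 0, "turn": 0},
    {"tx": 0, "ty": 0, "tz": 0, "turn": 0},
    {"tx": 0, "ty": 0, "tz": 0, "turn": 0},
    {"tx": 0, "ty": 0, "tz": -0.01, "turn": 0},
    {"tx": 0, "ty": 0, "tz": -0.03, "turn": 0},
    {"tx": 0, "ty": 0, "tz": -0.06, "turn": 0},
    {"tx": 0, "ty": 0, "tz": -0.09, "turn": 0},
    {"tx": 0, "ty": 0, "tz": -0.1, "turn": 0}
  ]
}}

```text
time: 5.55
tool_pos: [0.4838, -0.3575, 0.1317]
ee_rot: [-3.138, -0.004, -1.571]
ft_force: [1.2, -0.6, 0.9]
opening: 0.0539
```

```bash
python3 - <<'E'
from h import *
go(0.5642,-0.1827,0.12,-np.pi/2)
f=grab("wrist");cv2.imwrite("pics/w3.png",f['image'])
E
```

```text
t=5.5 at [ 0.4838 -0.3575  0.1317] yaw -1.5710 | tx -0.1748 ty -0.0803 tz 0.0114 turn -0.0002 | F [ 1.2 -0.6  0.9] op 0.0539
```

View pics/w3.png

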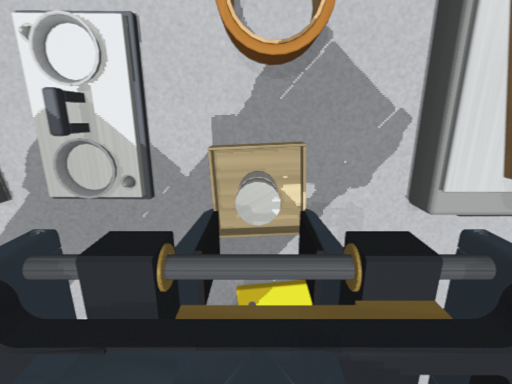

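>>> {"name": "send_rows", "arguments": {
  "claw": 0.5,
  "increments": [
    {"tx": -0.03, "ty": -0.014, "tz": 0, "turn": 0},
    {"tx": -0.06, "ty": -0.028, "tz": 0, "turn": 0},
    {"tx": -0.09, "ty": -0.042, "tz": 0, "turn": 0},
    {"tx": -0.12, "ty": -0.056, "tz": 0, "turn": 0},
    {"tx": -0.15, "ty": -0.07, "tz": 0, "turn": 0},
    {"tx": -0.168, "ty": -0.077, "tz": 0, "turn": 0},
    {"tx": -0.175, "ty": -0.08, "tz": 0, "turn": 0},
    {"tx": -0.175, "ty": -0.08, "tz": 0, "turn": 0},
    {"tx": -0.175, "ty": -0.08, "tz": 0, "turn": 0}
  ]
}}

```text
time: 6.35
tool_pos: [0.5623, -0.1817, 0.1268]
ee_rot: [3.141, -0.0, -1.57]
ft_force: [-0.2, -0.5, 0.2]
opening: 0.0456
```

```bash
python3 - <<'E'
from h import *
f=grab("wrist");cv2.imwrite("pics/w4.png",f['image']);P=cloud(f)
print("handleR",rect(P,None,.058,.072,(.566,-.185),.03))
go(0.5642,-0.1827,0.038,-np.pi/2)
E
```

```text
handleR (542, array([ 564.8, -183.2]), array([11.1, 39.1]), 89.9, 'mean', array([ 565.5, -183. ,   64.2]))
t=6.4 at [ 0.5621 -0.1823  0.1268] yaw -1.5714 | tx 0.0004 ty -0.0021 tz 0.0888 turn -0.0006 | F [0.1 0.1 0.6] op 0.0457
```

View pics/w4.png

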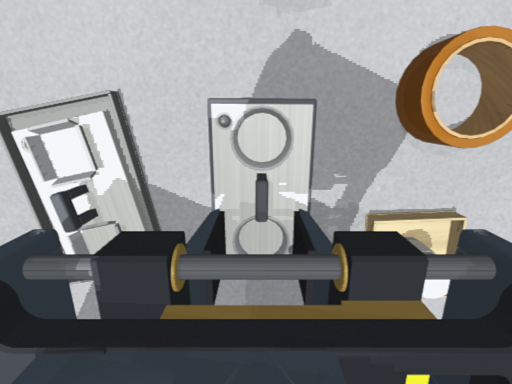

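>>> {"name": "send_rows", "arguments": {
  "increments": [
    {"tx": 0.0005, "ty": -0.0024, "tz": 0.02, "turn": 0},
    {"tx": 0.0005, "ty": -0.0024, "tz": 0.045, "turn": 0},
    {"tx": 0.0005, "ty": -0.0024, "tz": 0.07, "turn": 0},
    {"tx": 0.0005, "ty": -0.0024, "tz": 0.083, "turn": 0},
    {"tx": 0.0005, "ty": -0.0024, "tz": 0.089, "turn": 0},
    {"tx": 0.0005, "ty": -0.0024, "tz": 0.089, "turn": 0},
    {"tx": 0.0005, "ty": -0.0024, "tz": 0.089, "turn": 0}
  ]
}}

```text
time: 6.98
tool_pos: [0.565, -0.1827, 0.0384]
ee_rot: [-3.141, -0.0, -1.572]
ft_force: [0.7, 0.4, 0.7]
opening: 0.0457
```

>>> {"name": "send_rows", "arguments": {
  "claw": 0.0,
  "grip_force": 50,
  "increments": [
    {"tx": 0, "ty": 0, "tz": 0, "turn": 0},
    {"tx": 0, "ty": 0, "tz": 0, "turn": 0},
    {"tx": 0, "ty": 0, "tz": 0, "turn": 0},
    {"tx": 0, "ty": 0, "tz": 0, "turn": 0},
    {"tx": 0, "ty": 0, "tz": 0, "turn": 0},
    {"tx": 0, "ty": 0, "tz": 0, "turn": 0},
    {"tx": 0, "ty": 0, "tz": 0, "turn": 0},
    {"tx": 0, "ty": 0, "tz": 0, "turn": 0}
  ]
}}

```text
time: 7.65
tool_pos: [0.5652, -0.1822, 0.0383]
ee_rot: [-3.141, -0.0, -1.571]
ft_force: [-0.7, -3.2, 6.7]
opening: 0.0116
```

```bash
python3 - <<'E'
from h import *
go(0.5642,-0.1827,0.038,-np.pi/2)
E
```

```text
t=7.7 at [ 0.5652 -0.1822  0.0383] yaw -1.5712 | tx 0.0006 ty 0.0010 tz 0.0003 turn -0.0004 | F [-0.7 -3.2  6.7] op 0.0116
```

>>> {"name": "send_rows", "arguments": {
  "increments": [
    {"tx": 0, "ty": 0, "tz": -0.003, "turn": 0},
    {"tx": 0, "ty": 0, "tz": -0.008, "turn": 0},
    {"tx": 0, "ty": 0, "tz": -0.015, "turn": 0},
    {"tx": 0, "ty": 0, "tz": -0.024, "turn": 0},
    {"tx": 0, "ty": 0, "tz": -0.036, "turn": 0},
    {"tx": 0, "ty": 0, "tz": -0.05, "turn": 0},
    {"tx": 0, "ty": 0, "tz": -0.066, "turn": 0},
    {"tx": 0, "ty": 0, "tz": -0.08, "turn": 0},
    {"tx": 0, "ty": 0, "tz": -0.088, "turn": 0},
    {"tx": 0, "ty": 0, "tz": -0.09, "turn": 0},
    {"tx": 0, "ty": 0, "tz": -0.09, "turn": 0}
  ]
}}

```text
time: 8.57
tool_pos: [0.565, -0.1817, 0.1284]
ee_rot: [-3.141, -0.0, -1.571]
ft_force: [-0.4, -0.1, -4.8]
opening: 0.0117
```

```bash
python3 - <<'E'
from h import *
f=grab("wrist");cv2.imwrite("pics/w5.png",f['image'])
f=grab("top");cv2.imwrite("pics/top2.png",f['image']);np.savez("top2.npz",**f)
go(0.585,0.1835,0.128,-np.pi/2-np.radians(10))
E
```

```text
t=8.7 at [ 0.5645 -0.1815  0.1273] yaw -1.5709 | tx -0.3651 ty -0.0205 tz -0.0005 turn 0.1744 | F [ 0.6  0.1 -5.9] op 0.0121
```

View pics/w5.png

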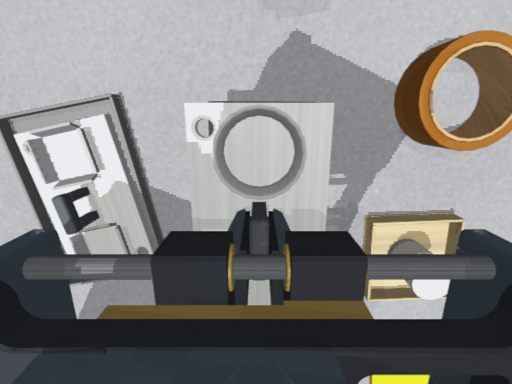

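View pics/top2.png

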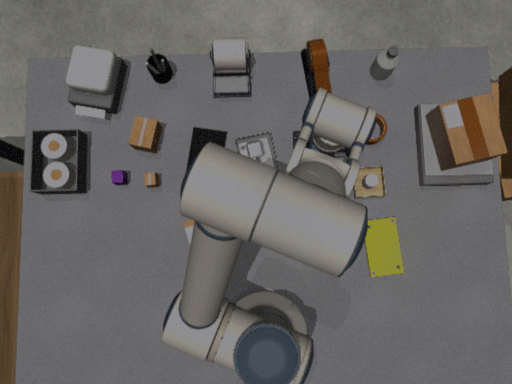

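>>> {"name": "send_rows", "arguments": {
  "increments": [
    {"tx": -0.008, "ty": 0, "tz": 0, "turn": 0.004},
    {"tx": -0.024, "ty": -0.001, "tz": 0, "turn": 0.012},
    {"tx": -0.046, "ty": -0.003, "tz": 0, "turn": 0.022},
    {"tx": -0.074, "ty": -0.004, "tz": 0, "turn": 0.035},
    {"tx": -0.104, "ty": -0.006, "tz": 0, "turn": 0.05},
    {"tx": -0.134, "ty": -0.008, "tz": 0, "turn": 0.064},
    {"tx": -0.164, "ty": -0.009, "tz": 0, "turn": 0.078},
    {"tx": -0.194, "ty": -0.011, "tz": 0, "turn": 0.093},
    {"tx": -0.224, "ty": -0.013, "tz": 0, "turn": 0.107},
    {"tx": -0.254, "ty": -0.014, "tz": 0, "turn": 0.121},
    {"tx": -0.284, "ty": -0.016, "tz": 0, "turn": 0.136},
    {"tx": -0.312, "ty": -0.018, "tz": 0, "turn": 0.149},
    {"tx": -0.336, "ty": -0.019, "tz": 0, "turn": 0.16},
    {"tx": -0.352, "ty": -0.02, "tz": 0, "turn": 0.168},
    {"tx": -0.361, "ty": -0.02, "tz": 0, "turn": 0.172},
    {"tx": -0.365, "ty": -0.02, "tz": 0, "turn": 0.174},
    {"tx": -0.365, "ty": -0.02, "tz": 0, "turn": 0.174},
    {"tx": -0.365, "ty": -0.02, "tz": 0, "turn": 0.174}
  ]
}}

```text
time: 10.17
tool_pos: [0.5848, 0.1825, 0.1276]
ee_rot: [3.141, -0.001, -1.745]
ft_force: [0.0, -0.4, -4.8]
opening: 0.0119
```

```bash
python3 - <<'E'
from h import *
f=grab("wrist");cv2.imwrite("pics/w6.png",f['image']);np.savez("w6.npz",**f)
go(0.585,0.1835,0.029,-np.pi/2-np.radians(10))
E
```

```text
t=10.2 at [0.5849 0.1822 0.1277] yaw -1.7456 | tx -0.0013 ty 0.0001 tz 0.0987 turn -0.0003 | F [-1.  -0.3 -4.8] op 0.0118
```

View pics/w6.png

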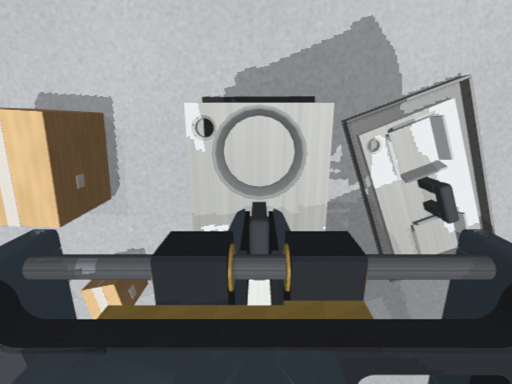

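>>> {"name": "send_rows", "arguments": {
  "increments": [
    {"tx": -0.001, "ty": 0, "tz": 0.01, "turn": 0},
    {"tx": -0.001, "ty": 0, "tz": 0.03, "turn": 0},
    {"tx": -0.001, "ty": 0, "tz": 0.055, "turn": 0},
    {"tx": -0.001, "ty": 0, "tz": 0.075, "turn": 0},
    {"tx": -0.001, "ty": 0, "tz": 0.086, "turn": 0},
    {"tx": -0.001, "ty": 0, "tz": 0.092, "turn": 0},
    {"tx": -0.001, "ty": 0, "tz": 0.096, "turn": 0},
    {"tx": -0.001, "ty": 0, "tz": 0.0985, "turn": 0},
    {"tx": -0.001, "ty": 0, "tz": 0.0985, "turn": 0},
    {"tx": -0.001, "ty": 0, "tz": 0.0985, "turn": 0}
  ]
}}

```text
time: 11.05
tool_pos: [0.5857, 0.1842, 0.0302]
ee_rot: [-3.14, 0.0, -1.745]
ft_force: [-0.5, 0.3, -5.4]
opening: 0.0116
```

>>> {"name": "send_rows", "arguments": {
  "claw": 0.45,
  "increments": [
    {"tx": 0, "ty": 0, "tz": 0, "turn": 0},
    {"tx": 0, "ty": 0, "tz": 0, "turn": 0},
    {"tx": 0, "ty": 0, "tz": 0, "turn": 0},
    {"tx": 0, "ty": 0, "tz": 0, "turn": 0},
    {"tx": 0, "ty": 0, "tz": 0, "turn": 0},
    {"tx": 0, "ty": 0, "tz": -0.01, "turn": 0},
    {"tx": 0, "ty": 0, "tz": -0.03, "turn": 0},
    {"tx": 0, "ty": 0, "tz": -0.06, "turn": 0},
    {"tx": 0, "ty": 0, "tz": -0.09, "turn": 0},
    {"tx": 0, "ty": 0, "tz": -0.11, "turn": 0},
    {"tx": 0, "ty": 0, "tz": -0.12, "turn": 0}
  ]
}}

```text
time: 11.97
tool_pos: [0.5864, 0.1844, 0.1532]
ee_rot: [-3.138, 0.002, -1.745]
ft_force: [0.9, 0.6, 0.8]
opening: 0.0408
```

```bash
python3 - <<'E'
from h import *
f=grab("wrist");cv2.imwrite("pics/w7.png",f['image']);P=cloud(f)
print("handleR",rect(P,None,.048,.062,(.585,.183),.03))
go(0.518,0.006,0.19,-np.pi/2+np.radians(10.6))
E
```

```text
handleR (408, array([585.4, 185.2]), array([10.5, 39.1]), 80.0, 'mean', array([586.2, 185.1,  55.3]))
t=12.0 at [0.5867 0.1845 0.1535] yaw -1.7450 | tx 0.1876 ty 0.0366 tz -0.0370 turn -0.3592 | F [ 1.1 -0.2  1.9] op 0.0411
```

View pics/w7.png

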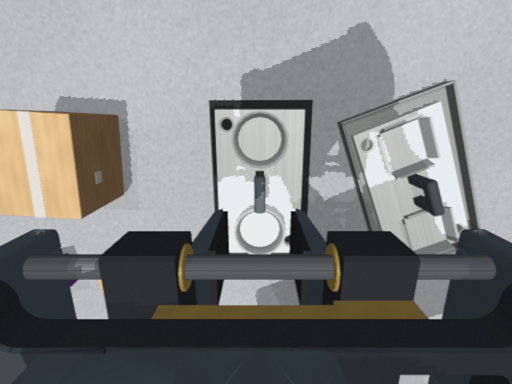

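>>> {"name": "send_rows", "arguments": {
  "increments": [
    {"tx": 0.02, "ty": 0.004, "tz": -0.01, "turn": -0.04},
    {"tx": 0.05, "ty": 0.01, "tz": -0.025, "turn": -0.1},
    {"tx": 0.085, "ty": 0.017, "tz": -0.037, "turn": -0.17},
    {"tx": 0.12, "ty": 0.024, "tz": -0.037, "turn": -0.24},
    {"tx": 0.15, "ty": 0.03, "tz": -0.037, "turn": -0.3},
    {"tx": 0.175, "ty": 0.034, "tz": -0.037, "turn": -0.34},
    {"tx": 0.188, "ty": 0.0366, "tz": -0.037, "turn": -0.359},
    {"tx": 0.188, "ty": 0.0366, "tz": -0.037, "turn": -0.359},
    {"tx": 0.188, "ty": 0.0366, "tz": -0.037, "turn": -0.359}
  ]
}}

```text
time: 12.77
tool_pos: [0.5162, 0.0051, 0.1859]
ee_rot: [3.141, 0.0, -1.388]
ft_force: [1.0, -0.1, -0.2]
opening: 0.0411
```

```bash
python3 - <<'E'
from h import *
f=grab("wrist");cv2.imwrite("pics/w8.png",f['image']);np.savez("w8.npz",**f);P=cloud(f)
print("handleS",rect(P,None,.050,.066,(.549,.005),.03))
print("plate",rect(P,None,.011,.0165,(.552,.004),.12))
print("tray",rect(P,None,.0165,.022,(.552,.004),.13))
print("jig",rect(P,None,.008,.018,(.565,-.183),.13))
print("pinA",rect(P,None,.024,.04,(.635,-.146),.02))
print("pinB",rect(P,None,.024,.04,(.495,-.22),.02))
go(0.55,0.005,0.029,-np.pi/2+np.radians(10.6))
E
```

```text
handleS (368, array([550.1,   6.7]), array([39. , 11.7]), 12.9, 'mean', array([550.2,   6.7,  55.3]))
plate (8836, array([553.2,   7.9]), array([195.2, 121.4]), 10.6, 'mean', array([555.6,   7.8,  13.9]))
tray (1821, array([554.9,   7. ]), array([197.3, 124.1]), 10.6, 'mean', array([569.7,   9.5,  18.8]))
jig (12231, array([ 556.1, -167. ]), array([210.4, 219.6]), 29.9, 'mean', array([ 570.6, -181. ,   12.8]))
pinA (61, array([ 633.9, -145. ]), array([8.8, 7.7]), 32.6, 'mean', array([ 634. , -144.3,   29.2]))
pinB (51, array([ 495.2, -217.4]), array([6.3, 8.8]), 52.4, 'mean', array([ 495.1, -217.3,   28.5]))
t=12.8 at [0.5165 0.0057 0.1859] yaw -1.3873 | tx 0.0068 ty -0.0329 tz 0.1569 turn -0.0015 | F [ 1.  -0.9  0.1] op 0.0414
```

View pics/w8.png

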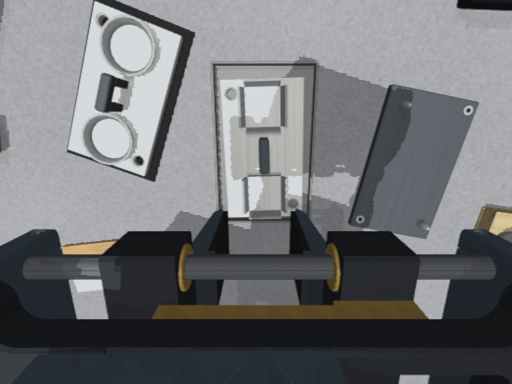

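```bash
python3 - <<'E'
from h import *
f=load("w8.npz");im=f['image']
c=cv2.resize(im[60:225,205:320],None,fx=5,fy=3.6*1,interpolation=cv2.INTER_CUBIC)
c=cv2.resize(im[60:225,205:320],None,fx=3.6,fy=3.6,interpolation=cv2.INTER_CUBIC);cv2.imwrite("pics/w8c.png",c)
# plate (white area, z 0.011-.0165, tighter) : rectangle of pixels at plate top by height >0.0115 and inside by eroding tray: use brightness
A=pix2w(f,231,94,.013)[0];B=pix2w(f,292,204,.013)[0]
d=A-B;print(A,B,np.hypot(*d[:2]),np.degrees(np.arctan2(d[1],d[0]))-27.86,(A+B)/2)
E
```

```text
[0.61002801 0.05693044 0.013     ] [ 0.48857389 -0.04419491  0.013     ] 0.15804252081703 11.921504562320479 [0.54930095 0.00636776 0.013     ]
```

View pics/w8c.png

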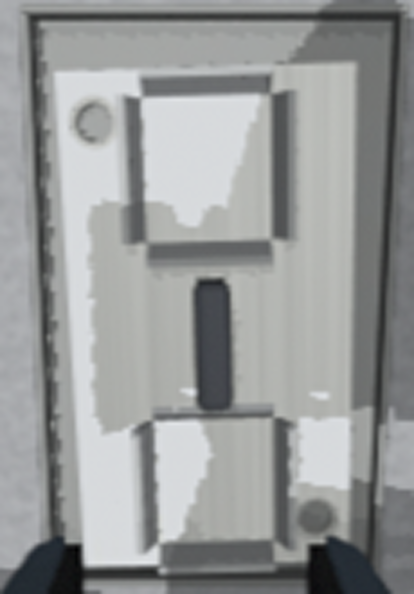

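```bash
python3 - <<'E'
from h import *
go(0.5497,0.0065,0.029,-np.pi/2+np.radians(12.2))
E
```

```text
t=12.8 at [0.5165 0.0057 0.1859] yaw -1.3873 | tx 0.0053 ty -0.0329 tz 0.1569 turn -0.0294 | F [ 1.  -0.9  0.1] op 0.0414
```

>>> {"name": "send_rows", "arguments": {
  "increments": [
    {"tx": 0.002, "ty": -0.012, "tz": 0.02, "turn": -0.01},
    {"tx": 0.005, "ty": -0.025, "tz": 0.05, "turn": -0.029},
    {"tx": 0.0055, "ty": -0.033, "tz": 0.08, "turn": -0.029},
    {"tx": 0.0055, "ty": -0.033, "tz": 0.11, "turn": -0.029},
    {"tx": 0.0055, "ty": -0.033, "tz": 0.135, "turn": -0.029},
    {"tx": 0.0055, "ty": -0.033, "tz": 0.15, "turn": -0.029},
    {"tx": 0.0055, "ty": -0.033, "tz": 0.156, "turn": -0.029},
    {"tx": 0.0055, "ty": -0.033, "tz": 0.1565, "turn": -0.029},
    {"tx": 0.0055, "ty": -0.033, "tz": 0.1565, "turn": -0.029}
  ]
}}

```text
time: 13.57
tool_pos: [0.5504, 0.0066, 0.0302]
ee_rot: [-3.141, 0.0, -1.356]
ft_force: [0.6, 0.4, 1.0]
opening: 0.0407
```

>>> {"name": "send_rows", "arguments": {
  "claw": 0.0,
  "grip_force": 50,
  "increments": [
    {"tx": 0, "ty": 0, "tz": 0, "turn": 0},
    {"tx": 0, "ty": 0, "tz": 0, "turn": 0},
    {"tx": 0, "ty": 0, "tz": 0, "turn": 0},
    {"tx": 0, "ty": 0, "tz": 0, "turn": 0},
    {"tx": 0, "ty": 0, "tz": 0, "turn": 0},
    {"tx": 0, "ty": 0, "tz": 0, "turn": 0},
    {"tx": 0, "ty": 0, "tz": 0, "turn": 0},
    {"tx": 0, "ty": 0, "tz": 0, "turn": 0}
  ]
}}

```text
time: 14.23
tool_pos: [0.5503, 0.0059, 0.0304]
ee_rot: [-3.141, -0.0, -1.357]
ft_force: [-1.1, 1.0, 7.4]
opening: 0.0116
```

>>> {"name": "send_rows", "arguments": {
  "increments": [
    {"tx": 0, "ty": 0, "tz": -0.003, "turn": 0},
    {"tx": 0, "ty": 0, "tz": -0.008, "turn": 0},
    {"tx": 0, "ty": 0, "tz": -0.015, "turn": 0},
    {"tx": 0, "ty": 0, "tz": -0.024, "turn": 0},
    {"tx": 0, "ty": 0, "tz": -0.036, "turn": 0},
    {"tx": 0, "ty": 0, "tz": -0.05, "turn": 0},
    {"tx": 0, "ty": 0, "tz": -0.066, "turn": 0},
    {"tx": 0, "ty": 0, "tz": -0.08, "turn": 0},
    {"tx": 0, "ty": 0, "tz": -0.088, "turn": 0},
    {"tx": 0, "ty": 0, "tz": -0.09, "turn": 0},
    {"tx": 0, "ty": 0, "tz": -0.09, "turn": 0}
  ]
}}

```text
time: 15.15
tool_pos: [0.5502, 0.006, 0.1205]
ee_rot: [-3.141, -0.0, -1.357]
ft_force: [0.1, 0.4, -5.6]
opening: 0.0114
```

```bash
python3 - <<'E'
from h import *
f=grab("wrist");cv2.imwrite("pics/w9.png",f['image']);np.savez("w9.npz",**f)
go(0.5645,-0.181,0.125,-np.pi/2)
E
```

```text
t=15.2 at [0.5498 0.006  0.1198] yaw -1.3570 | tx 0.1859 ty 0.0254 tz -0.0052 turn 0.2138 | F [ 0.7  0.3 -5.2] op 0.0117
```

View pics/w9.png

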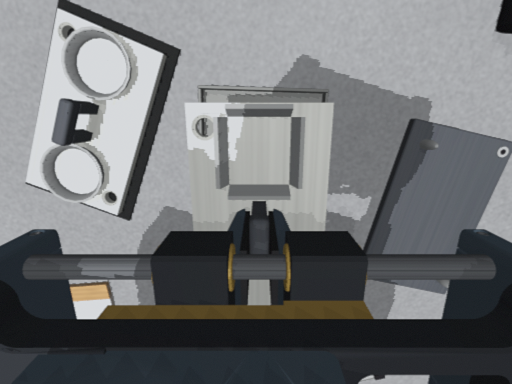

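```bash
python3 - <<'E'
from h import *
o=[]
for n in("w5","w9"):
    im=cv2.imread(f"pics/{n}.png");o.append(cv2.resize(im[92:152,178:242],None,fx=6,fy=6,interpolation=cv2.INTER_NEAREST))
cv2.imwrite("pics/cmp.png",np.hstack(o))
E
```

```text
(no output)
```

View pics/cmp.png

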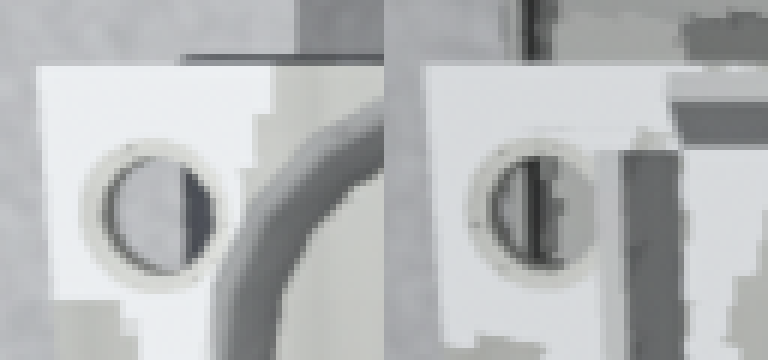

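```bash
python3 - <<'E'
from h import *
im=cv2.imread("pics/w4.png");a=cv2.resize(im[104:140,206:242],None,fx=10,fy=10,interpolation=cv2.INTER_NEAREST)
im=cv2.imread("pics/w1.png");b=cv2.resize(im[80:104,220:244],None,fx=15,fy=15,interpolation=cv2.INTER_NEAREST)
cv2.imwrite("pics/pin.png",np.hstack([a,b]))
E
```

```text
(no output)
```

View pics/pin.png

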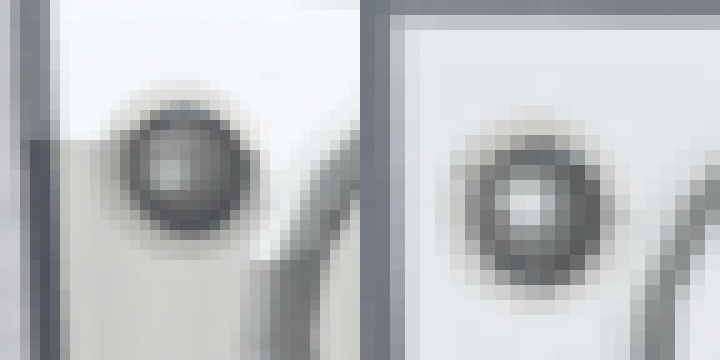

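```bash
python3 - <<'E'
from h import *
f=load("w1.npz")  # w1: hole (540-360)/15+220 , 210/15+80
print("w1 hole",pix2w(f,231.9,94.0,.022)[0],"nose",pix2w(f,220+168/15,80+209/15,.032)[0])
# w4 pose
T=np.eye(4);T[:3,:3]=R.from_euler('xyz',[3.141,0,-1.5714]).as_matrix();T[:3,3]=[.5622,-.182,.1268]
f['c2w']=T@f['T_tool_cam']
print("w4 hole",pix2w(f,224.3,120.8,.022)[0],"nose",pix2w(f,223.0,121.2,.032)[0])
E
```

```text
w1 hole [ 0.63412324 -0.14736619  0.022     ] nose [ 0.63347216 -0.1473827   0.032     ]
w4 hole [ 0.63404519 -0.14745654  0.022     ] nose [ 0.63384275 -0.14744044  0.032     ]
```

```bash
python3 - <<'E'
from h import *
go(0.565,-0.1823,0.12,-1.5712)
E
```

```text
t=15.2 at [0.5498 0.006  0.1198] yaw -1.3570 | tx 0.1872 ty 0.0251 tz -0.0002 turn 0.2142 | F [ 0.7  0.3 -5.2] op 0.0117
```

>>> {"name": "send_rows", "arguments": {
  "increments": [
    {"tx": 0.005, "ty": 0.001, "tz": 0, "turn": 0.006},
    {"tx": 0.016, "ty": 0.002, "tz": 0, "turn": 0.018},
    {"tx": 0.032, "ty": 0.004, "tz": 0, "turn": 0.037},
    {"tx": 0.052, "ty": 0.007, "tz": 0, "turn": 0.06},
    {"tx": 0.075, "ty": 0.01, "tz": 0, "turn": 0.086},
    {"tx": 0.098, "ty": 0.013, "tz": 0, "turn": 0.112},
    {"tx": 0.121, "ty": 0.016, "tz": 0, "turn": 0.138},
    {"tx": 0.144, "ty": 0.019, "tz": 0, "turn": 0.164},
    {"tx": 0.162, "ty": 0.022, "tz": 0, "turn": 0.186},
    {"tx": 0.175, "ty": 0.024, "tz": 0, "turn": 0.202},
    {"tx": 0.184, "ty": 0.0255, "tz": 0, "turn": 0.211},
    {"tx": 0.187, "ty": 0.026, "tz": 0, "turn": 0.214},
    {"tx": 0.187, "ty": 0.026, "tz": 0, "turn": 0.214},
    {"tx": 0.187, "ty": 0.026, "tz": 0, "turn": 0.214},
    {"tx": 0.187, "ty": 0.026, "tz": 0, "turn": 0.214}
  ]
}}

```text
time: 16.45
tool_pos: [0.5642, -0.1813, 0.1199]
ee_rot: [3.141, 0.0, -1.57]
ft_force: [0.8, 0.3, -5.6]
opening: 0.0118
```

```bash
python3 - <<'E'
from h import *
f=grab("wrist");cv2.imwrite("pics/w10.png",f['image']);np.savez("w10.npz",**f)
go(0.565,-0.1823,0.0384,-1.5712)
E
```

```text
t=16.5 at [ 0.5642 -0.1813  0.1199] yaw -1.5698 | tx 0.0010 ty -0.0008 tz 0.0815 turn 0.0014 | F [ 0.8  0.7 -5.1] op 0.0114
```

View pics/w10.png

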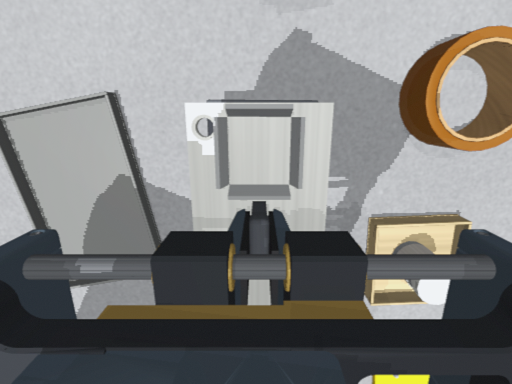

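>>> {"name": "send_rows", "arguments": {
  "increments": [
    {"tx": 0.0008, "ty": -0.0008, "tz": 0.01, "turn": 0.001},
    {"tx": 0.0008, "ty": -0.0008, "tz": 0.03, "turn": 0.001},
    {"tx": 0.0008, "ty": -0.0008, "tz": 0.045, "turn": 0.001},
    {"tx": 0.0008, "ty": -0.0008, "tz": 0.052, "turn": 0.001},
    {"tx": 0.0008, "ty": -0.0008, "tz": 0.055, "turn": 0.001},
    {"tx": 0.0008, "ty": -0.0008, "tz": 0.055, "turn": 0.001},
    {"tx": 0.0008, "ty": -0.0008, "tz": 0.055, "turn": 0.001}
  ]
}}

```text
time: 17.08
tool_pos: [0.5654, -0.1831, 0.0653]
ee_rot: [-3.141, -0.0, -1.572]
ft_force: [-0.3, 0.0, -5.3]
opening: 0.0117
```

```bash
python3 - <<'E'
from h import *
go(0.565,-0.1823,0.0384,-1.5712)
f=grab("wrist");cv2.imwrite("pics/w11.png",cv2.resize(f['image'][92:152,178:242],None,fx=9,fy=9,interpolation=cv2.INTER_NEAREST));np.savez("w11.npz",**f)
go(0.565,-0.1823,0.0384,-1.5712)
E
```

```text
t=17.1 at [ 0.5654 -0.1831  0.0653] yaw -1.5718 | tx -0.0008 ty 0.0004 tz 0.0269 turn -0.0006 | F [-0.3  0.  -5.3] op 0.0117
t=17.1 at [ 0.5656 -0.1832  0.0656] yaw -1.5719 | tx -0.0009 ty 0.0006 tz 0.0272 turn -0.0007 | F [-0.9  0.8 -5. ] op 0.0119
```

View pics/w11.png

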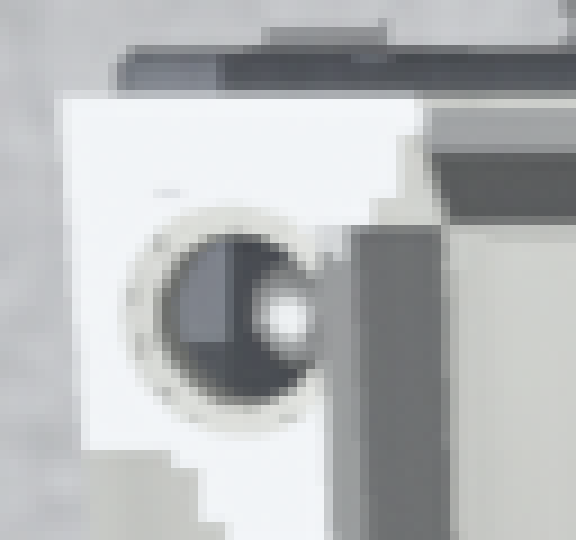

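```bash
python3 - <<'E'
from h import *
f=load("w11.npz");z=0.0655-.0263+.010
print("hole",pix2w(f,204.8,127.4,z)[0],"nose",pix2w(f,209.9,127.4,.0315)[0])
E
```

```text
hole [ 0.63447726 -0.14623831  0.0492    ] nose [ 0.63380353 -0.14656848  0.0315    ]
```

>>> {"name": "send_rows", "arguments": {
  "increments": [
    {"tx": 0, "ty": 0.0005, "tz": 0.003, "turn": 0},
    {"tx": 0, "ty": 0.0005, "tz": 0.006, "turn": 0},
    {"tx": 0, "ty": 0.0005, "tz": 0.009, "turn": 0},
    {"tx": 0, "ty": 0.0005, "tz": 0.012, "turn": 0},
    {"tx": 0, "ty": 0.0005, "tz": 0.015, "turn": 0},
    {"tx": 0, "ty": 0.0005, "tz": 0.018, "turn": 0},
    {"tx": 0, "ty": 0.0005, "tz": 0.018, "turn": 0}
  ]
}}

```text
time: 17.72
tool_pos: [0.5642, -0.1829, 0.0462]
ee_rot: [3.141, 0.0, -1.572]
ft_force: [-0.5, 0.2, -5.2]
opening: 0.0117
```

>>> {"name": "send_rows", "arguments": {
  "increments": [
    {"tx": 0, "ty": 0, "tz": 0.003, "turn": 0},
    {"tx": 0, "ty": 0, "tz": 0.006, "turn": 0},
    {"tx": 0, "ty": 0, "tz": 0.009, "turn": 0},
    {"tx": 0, "ty": 0, "tz": 0.009, "turn": 0},
    {"tx": 0, "ty": 0, "tz": 0.009, "turn": 0}
  ]
}}

```text
time: 18.13
tool_pos: [0.565, -0.1831, 0.0388]
ee_rot: [-3.14, -0.0, -1.572]
ft_force: [-3.5, 2.3, 13.7]
opening: 0.0118
```

```bash
python3 - <<'E'
from h import *
go(0.565,-0.1823,0.0384,-1.5712)
f=grab("wrist");cv2.imwrite("pics/w12.png",f['image'])
E
```

```text
t=18.1 at [ 0.565  -0.1831  0.0388] yaw -1.5720 | tx -0.0008 ty -0.0000 tz 0.0004 turn -0.0008 | F [-3.5  2.3 13.7] op 0.0118
```

View pics/w12.png

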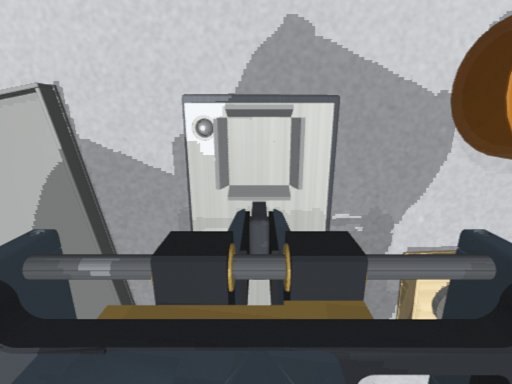

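>>> {"name": "send_rows", "arguments": {
  "claw": 0.45,
  "increments": [
    {"tx": 0, "ty": 0, "tz": 0, "turn": 0},
    {"tx": 0, "ty": 0, "tz": 0, "turn": 0},
    {"tx": 0, "ty": 0, "tz": 0, "turn": 0},
    {"tx": 0, "ty": 0, "tz": 0, "turn": 0},
    {"tx": 0, "ty": 0, "tz": 0, "turn": 0},
    {"tx": 0, "ty": 0, "tz": -0.01, "turn": 0},
    {"tx": 0, "ty": 0, "tz": -0.03, "turn": 0},
    {"tx": 0, "ty": 0.01, "tz": -0.06, "turn": 0},
    {"tx": 0, "ty": 0.025, "tz": -0.09, "turn": 0},
    {"tx": 0, "ty": 0.035, "tz": -0.12, "turn": 0},
    {"tx": 0, "ty": 0.04, "tz": -0.14, "turn": 0},
    {"tx": 0, "ty": 0.04, "tz": -0.15, "turn": 0},
    {"tx": 0, "ty": 0.04, "tz": -0.15, "turn": 0}
  ]
}}

```text
time: 19.27
tool_pos: [0.5256, -0.1836, 0.1905]
ee_rot: [-3.138, -0.002, -1.572]
ft_force: [0.6, -0.5, 0.6]
opening: 0.0408
```

```bash
python3 - <<'E'
from h import *
f=grab("wrist");cv2.imwrite("pics/w13.png",f['image']);np.savez("w13.npz",**f);P=cloud(f)
print("handleS",rect(P,None,.058,.072,(.565,-.183),.03))
print("plate",rect(P,None,.018,.027,(.565,-.183),.12))
# plane fit of plate top
q=P[(P[...,2]>.015)&(P[...,2]<.027)&(np.abs(P[...,0]-.565)<.08)&(np.abs(P[...,1]+.183)<.045)]
A=np.c_[q[:,:2]-[.565,-.183],np.ones(len(q))];print("plane",np.linalg.lstsq(A,q[:,2],rcond=None)[0],len(q))
print("tray",rect(P,None,.0155,.022,(.552,.004),.13))
go(0.5854,0.1852,0.16,-np.pi/2-np.radians(10))
E
```

```text
handleS (393, array([ 564.1, -182.3]), array([11.2, 39.5]), 89.7, 'mean', array([ 564.5, -182.2,   64.3]))
plate (8943, array([ 563.6, -182. ]), array([ 98.2, 172.1]), 89.9, 'mean', array([ 569.6, -182.1,   22.9]))
plane [0.00061228 0.00060459 0.02293256] 7718
tray (1642, array([554.8,   6.7]), array([198. , 125.7]), 10.6, 'mean', array([566.3,  12. ,  18.2]))
t=19.3 at [ 0.5252 -0.1833  0.1887] yaw -1.5721 | tx -0.3686 ty -0.0596 tz 0.0285 turn 0.1732 | F [-0.3  1.3 -0.3] op 0.0414
```

View pics/w13.png

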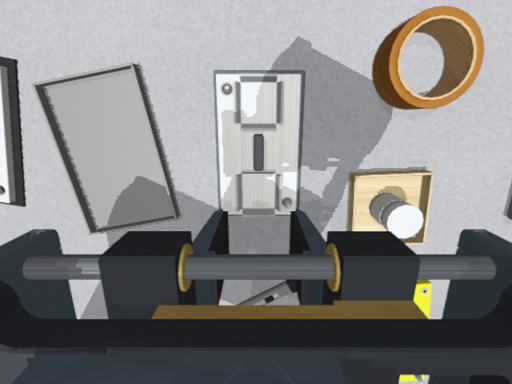

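>>> {"name": "send_rows", "arguments": {
  "increments": [
    {"tx": -0.02, "ty": -0.003, "tz": 0, "turn": 0.01},
    {"tx": -0.055, "ty": -0.009, "tz": 0.003, "turn": 0.026},
    {"tx": -0.095, "ty": -0.015, "tz": 0.006, "turn": 0.045},
    {"tx": -0.135, "ty": -0.022, "tz": 0.01, "turn": 0.063},
    {"tx": -0.175, "ty": -0.028, "tz": 0.013, "turn": 0.082},
    {"tx": -0.215, "ty": -0.035, "tz": 0.016, "turn": 0.1},
    {"tx": -0.255, "ty": -0.041, "tz": 0.019, "turn": 0.12},
    {"tx": -0.295, "ty": -0.048, "tz": 0.023, "turn": 0.139},
    {"tx": -0.33, "ty": -0.053, "tz": 0.026, "turn": 0.155},
    {"tx": -0.355, "ty": -0.057, "tz": 0.028, "turn": 0.167},
    {"tx": -0.369, "ty": -0.0596, "tz": 0.0285, "turn": 0.173},
    {"tx": -0.369, "ty": -0.0596, "tz": 0.0285, "turn": 0.173},
    {"tx": -0.369, "ty": -0.0596, "tz": 0.0285, "turn": 0.173}
  ]
}}

```text
time: 20.4
tool_pos: [0.584, 0.1864, 0.1576]
ee_rot: [3.139, -0.001, -1.743]
ft_force: [-0.6, -0.3, 0.9]
opening: 0.0413
```

```bash
python3 - <<'E'
from h import *
f=grab("wrist");P=cloud(f);cv2.imwrite("pics/w14.png",f['image'])
print("handleR",rect(P,None,.048,.062,(.585,.183),.03))
go(0.5854,0.1852,0.029,-np.pi/2-np.radians(10))
E
```

```text
handleR (408, array([585.1, 185.1]), array([11.4, 39.2]), 79.9, 'mean', array([586.2, 185.3,  55.3]))
t=20.4 at [0.584  0.1856 0.158 ] yaw -1.7443 | tx 0.0000 ty -0.0017 tz 0.1290 turn 0.0010 | F [-1.1  0.   0.6] op 0.0410
```

>>> {"name": "send_rows", "arguments": {
  "increments": [
    {"tx": 0.0005, "ty": -0.0015, "tz": 0.02, "turn": 0.001},
    {"tx": 0.0005, "ty": -0.0015, "tz": 0.05, "turn": 0.001},
    {"tx": 0.0005, "ty": -0.0015, "tz": 0.08, "turn": 0.001},
    {"tx": 0.0005, "ty": -0.0015, "tz": 0.105, "turn": 0.001},
    {"tx": 0.0005, "ty": -0.0015, "tz": 0.12, "turn": 0.001},
    {"tx": 0.0005, "ty": -0.0015, "tz": 0.128, "turn": 0.001},
    {"tx": 0.0005, "ty": -0.0015, "tz": 0.1285, "turn": 0.001},
    {"tx": 0.0005, "ty": -0.0015, "tz": 0.1285, "turn": 0.001}
  ]
}}

```text
time: 21.12
tool_pos: [0.5862, 0.1845, 0.0311]
ee_rot: [3.141, -0.0, -1.747]
ft_force: [-0.2, 0.2, 0.1]
opening: 0.0408
```

>>> {"name": "send_rows", "arguments": {
  "claw": 0.0,
  "grip_force": 50,
  "increments": [
    {"tx": 0, "ty": 0, "tz": 0, "turn": 0},
    {"tx": 0, "ty": 0, "tz": 0, "turn": 0},
    {"tx": 0, "ty": 0, "tz": 0, "turn": 0},
    {"tx": 0, "ty": 0, "tz": 0, "turn": 0},
    {"tx": 0, "ty": 0, "tz": 0, "turn": 0},
    {"tx": 0, "ty": 0, "tz": 0, "turn": 0},
    {"tx": 0, "ty": 0, "tz": 0, "turn": 0},
    {"tx": 0, "ty": 0, "tz": 0, "turn": 0}
  ]
}}

```text
time: 21.78
tool_pos: [0.5862, 0.1852, 0.0315]
ee_rot: [-3.141, 0.0, -1.746]
ft_force: [-1.2, -1.1, 6.0]
opening: 0.0116
```

>>> {"name": "send_rows", "arguments": {
  "increments": [
    {"tx": 0, "ty": 0, "tz": -0.003, "turn": 0},
    {"tx": 0, "ty": 0, "tz": -0.008, "turn": 0},
    {"tx": 0, "ty": 0, "tz": -0.015, "turn": 0},
    {"tx": 0, "ty": 0, "tz": -0.024, "turn": 0},
    {"tx": 0, "ty": 0, "tz": -0.036, "turn": 0},
    {"tx": 0, "ty": 0, "tz": -0.05, "turn": 0},
    {"tx": 0, "ty": 0, "tz": -0.066, "turn": 0},
    {"tx": 0, "ty": 0, "tz": -0.076, "turn": 0},
    {"tx": 0, "ty": 0, "tz": -0.08, "turn": 0},
    {"tx": 0, "ty": 0, "tz": -0.08, "turn": 0}
  ]
}}

```text
time: 22.62
tool_pos: [0.5866, 0.1853, 0.1122]
ee_rot: [-3.14, 0.001, -1.746]
ft_force: [-1.0, 0.0, -6.2]
opening: 0.0115
```

```bash
python3 - <<'E'
from h import *
go(0.5545,0.006,0.105,-np.pi/2+np.radians(10.6))
E
```

```text
t=22.6 at [0.5866 0.1853 0.1122] yaw -1.7460 | tx 0.1822 ty 0.0004 tz 0.0071 turn -0.3602 | F [-1.   0.  -6.2] op 0.0115
```

>>> {"name": "send_rows", "arguments": {
  "increments": [
    {"tx": 0.005, "ty": 0, "tz": 0, "turn": -0.01},
    {"tx": 0.016, "ty": 0, "tz": 0, "turn": -0.03},
    {"tx": 0.032, "ty": 0, "tz": 0, "turn": -0.06},
    {"tx": 0.052, "ty": 0, "tz": 0, "turn": -0.1},
    {"tx": 0.075, "ty": 0, "tz": 0, "turn": -0.145},
    {"tx": 0.098, "ty": 0, "tz": 0, "turn": -0.19},
    {"tx": 0.12, "ty": 0, "tz": 0, "turn": -0.235},
    {"tx": 0.14, "ty": 0, "tz": 0, "turn": -0.28},
    {"tx": 0.158, "ty": 0, "tz": 0, "turn": -0.315},
    {"tx": 0.172, "ty": 0, "tz": 0, "turn": -0.34},
    {"tx": 0.18, "ty": 0, "tz": 0, "turn": -0.354},
    {"tx": 0.182, "ty": 0, "tz": 0, "turn": -0.36},
    {"tx": 0.182, "ty": 0, "tz": 0, "turn": -0.36},
    {"tx": 0.182, "ty": 0, "tz": 0, "turn": -0.36}
  ]
}}

```text
time: 23.78
tool_pos: [0.5541, 0.0062, 0.1105]
ee_rot: [3.141, 0.0, -1.386]
ft_force: [-0.4, 0.5, -4.7]
opening: 0.0117
```

```bash
python3 - <<'E'
from h import *
go(0.5545,0.006,0.0315,-np.pi/2+np.radians(10.6))
f=grab("wrist");cv2.imwrite("pics/w15.png",f['image'])
E
```

```text
t=23.8 at [0.5541 0.0062 0.1105] yaw -1.3865 | tx 0.0003 ty -0.0005 tz 0.0790 turn -0.0007 | F [-0.4  0.5 -4.7] op 0.0117
```

View pics/w15.png

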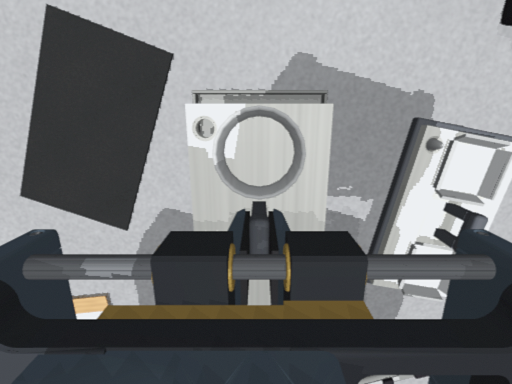

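Plate is centred over the tray (tray far corners at (194,92), (327,92)). Lowering it in.

>>> {"name": "send_rows", "arguments": {
  "increments": [
    {"tx": 0, "ty": -0.0005, "tz": 0.01, "turn": 0},
    {"tx": 0, "ty": -0.0005, "tz": 0.028, "turn": 0},
    {"tx": 0, "ty": -0.0005, "tz": 0.046, "turn": 0},
    {"tx": 0, "ty": -0.0005, "tz": 0.058, "turn": 0},
    {"tx": 0, "ty": -0.0005, "tz": 0.066, "turn": 0},
    {"tx": 0, "ty": -0.0005, "tz": 0.072, "turn": 0},
    {"tx": 0, "ty": -0.0005, "tz": 0.076, "turn": 0},
    {"tx": 0, "ty": -0.0005, "tz": 0.079, "turn": 0},
    {"tx": 0, "ty": -0.0005, "tz": 0.079, "turn": 0},
    {"tx": 0, "ty": -0.0005, "tz": 0.079, "turn": 0}
  ]
}}

```text
time: 24.67
tool_pos: [0.5551, 0.0061, 0.0323]
ee_rot: [-3.141, -0.0, -1.386]
ft_force: [-0.1, -0.9, -5.5]
opening: 0.0115
```

>>> {"name": "send_rows", "arguments": {
  "claw": 0.45,
  "increments": [
    {"tx": 0, "ty": 0, "tz": 0, "turn": 0},
    {"tx": 0, "ty": 0, "tz": 0, "turn": 0},
    {"tx": 0, "ty": 0, "tz": 0, "turn": 0},
    {"tx": 0, "ty": 0, "tz": 0, "turn": 0},
    {"tx": 0, "ty": 0, "tz": 0, "turn": 0},
    {"tx": 0, "ty": 0, "tz": -0.01, "turn": 0},
    {"tx": 0, "ty": 0, "tz": -0.03, "turn": 0},
    {"tx": 0, "ty": 0.01, "tz": -0.06, "turn": 0},
    {"tx": 0, "ty": 0.025, "tz": -0.09, "turn": 0},
    {"tx": 0, "ty": 0.035, "tz": -0.12, "turn": 0},
    {"tx": 0, "ty": 0.04, "tz": -0.14, "turn": 0},
    {"tx": 0, "ty": 0.04, "tz": -0.15, "turn": 0},
    {"tx": 0, "ty": 0.04, "tz": -0.15, "turn": 0}
  ]
}}

```text
time: 25.75
tool_pos: [0.5167, -0.0015, 0.1845]
ee_rot: [-3.137, -0.001, -1.386]
ft_force: [-0.0, -0.4, -0.5]
opening: 0.0409
```

```bash
python3 - <<'E'
from h import *
f=grab("wrist");cv2.imwrite("pics/w16.png",f['image']);P=cloud(f)
print("handleR",rect(P,None,.050,.066,(.554,.006),.03))
q=P[(P[...,2]>.005)&(P[...,2]<.017)&(np.abs(P[...,0]-.554)<.06)&(np.abs(P[...,1]-.006)<.035)]
A=np.c_[q[:,:2]-[.554,.006],np.ones(len(q))];print("plane",np.linalg.lstsq(A,q[:,2],rcond=None)[0],len(q))
go(0.47,0.357,0.19,-np.pi/2)
E
```

```text
handleR (387, array([553.7,   6.9]), array([38.8, 11.2]), 10.7, 'mean', array([554.2,   6.9,  55.3]))
plane [0.00138213 0.00110954 0.01387225] 4375
t=25.8 at [ 0.5162 -0.0014  0.1827] yaw -1.3861 | tx -0.3607 ty -0.0204 tz -0.0074 turn 0.1847 | F [ 0.4 -0.9 -0.4] op 0.0409
```

View pics/w16.png

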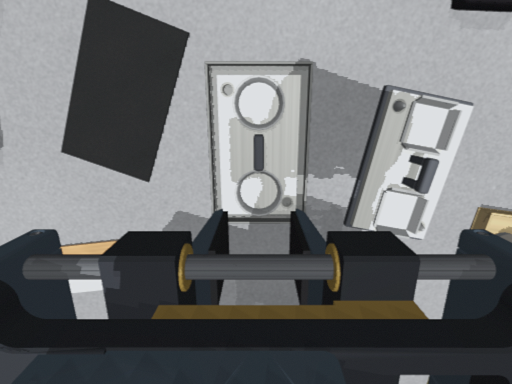

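>>> {"name": "send_rows", "arguments": {
  "claw": 0.65,
  "increments": [
    {"tx": -0.02, "ty": -0.001, "tz": 0, "turn": 0.01},
    {"tx": -0.055, "ty": -0.003, "tz": -0.003, "turn": 0.026},
    {"tx": -0.095, "ty": -0.005, "tz": -0.005, "turn": 0.045},
    {"tx": -0.135, "ty": -0.007, "tz": -0.007, "turn": 0.065},
    {"tx": -0.175, "ty": -0.01, "tz": -0.007, "turn": 0.085},
    {"tx": -0.215, "ty": -0.012, "tz": -0.007, "turn": 0.105},
    {"tx": -0.255, "ty": -0.014, "tz": -0.007, "turn": 0.125},
    {"tx": -0.295, "ty": -0.017, "tz": -0.007, "turn": 0.145},
    {"tx": -0.33, "ty": -0.019, "tz": -0.007, "turn": 0.165},
    {"tx": -0.35, "ty": -0.02, "tz": -0.007, "turn": 0.18},
    {"tx": -0.36, "ty": -0.02, "tz": -0.007, "turn": 0.185},
    {"tx": -0.36, "ty": -0.02, "tz": -0.007, "turn": 0.185},
    {"tx": -0.36, "ty": -0.02, "tz": -0.007, "turn": 0.185}
  ]
}}

```text
time: 26.88
tool_pos: [0.4687, 0.3557, 0.1877]
ee_rot: [3.14, -0.001, -1.57]
ft_force: [-0.4, -0.6, -1.0]
opening: 0.0596
```

```bash
python3 - <<'E'
from h import *
f=grab("wrist");cv2.imwrite("pics/w17.png",f['image']);P=cloud(f);np.savez("w17.npz",**f)
print("carton",rect(P,None,.056,.068,(.505,.358),.05))
print("carton",rect(P,None,.030,.068,(.505,.358),.05))
print("purple",rect(P,None,.052,.07,(.516,.462),.05))
E
```

```text
carton (1200, array([505., 360.]), array([40.3, 35.8]), 2.1, 'mean', array([505.4, 360.1,  60.9]))
carton (1246, array([505., 360.]), array([40.4, 35.8]), 2.1, 'mean', array([506.2, 360.2,  60.3]))
purple (1311, array([515.6, 465.5]), array([40. , 36.8]), 3.5, 'mean', array([516.1, 464.2,  60.7]))
```

View pics/w17.png

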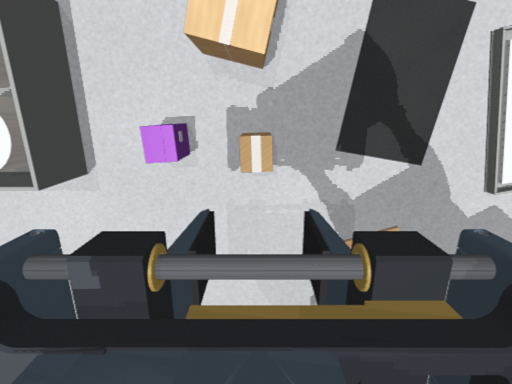

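```bash
python3 - <<'E'
from h import *
im=load("w17.npz")['image'];cv2.imwrite("pics/w17c.png",cv2.resize(im[110:190,130:290],None,fx=4,fy=4,interpolation=cv2.INTER_CUBIC))
go(0.505,0.360,0.024,-np.pi/2+np.radians(2.1))
E
```

```text
t=26.9 at [0.4689 0.3551 0.188 ] yaw -1.5709 | tx -0.0051 ty -0.0363 tz 0.1640 turn -0.0367 | F [ 0.1  0.5 -0.7] op 0.0592
```

View pics/w17c.png

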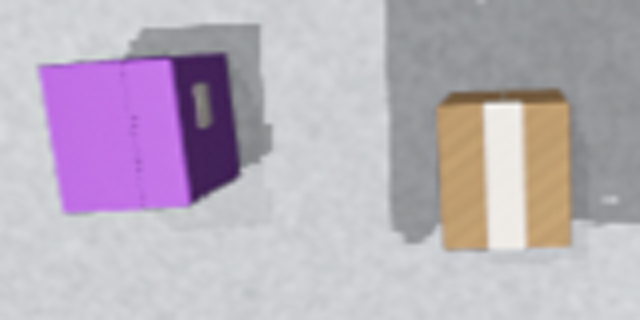

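Two candidates: purple (163,143) and brown cardboard with white tape (256,152). The brown one fits (cardboard, 40×36×60, not purple).

>>> {"name": "send_rows", "arguments": {
  "increments": [
    {"tx": -0.003, "ty": -0.018, "tz": 0.02, "turn": -0.018},
    {"tx": -0.005, "ty": -0.036, "tz": 0.05, "turn": -0.037},
    {"tx": -0.005, "ty": -0.036, "tz": 0.08, "turn": -0.037},
    {"tx": -0.005, "ty": -0.036, "tz": 0.11, "turn": -0.037},
    {"tx": -0.005, "ty": -0.036, "tz": 0.135, "turn": -0.037},
    {"tx": -0.005, "ty": -0.036, "tz": 0.152, "turn": -0.037},
    {"tx": -0.005, "ty": -0.036, "tz": 0.161, "turn": -0.037},
    {"tx": -0.005, "ty": -0.036, "tz": 0.164, "turn": -0.037},
    {"tx": -0.005, "ty": -0.036, "tz": 0.164, "turn": -0.037}
  ]
}}

```text
time: 27.68
tool_pos: [0.5052, 0.3604, 0.0249]
ee_rot: [3.141, -0.0, -1.535]
ft_force: [0.3, -0.5, 0.4]
opening: 0.0593
```

>>> {"name": "send_rows", "arguments": {
  "claw": 0.25,
  "grip_force": 18,
  "increments": [
    {"tx": 0, "ty": 0, "tz": 0, "turn": 0},
    {"tx": 0, "ty": 0, "tz": 0, "turn": 0},
    {"tx": 0, "ty": 0, "tz": 0, "turn": 0},
    {"tx": 0, "ty": 0, "tz": 0, "turn": 0},
    {"tx": 0, "ty": 0, "tz": 0, "turn": 0},
    {"tx": 0, "ty": 0, "tz": 0, "turn": 0},
    {"tx": 0, "ty": 0, "tz": 0, "turn": 0},
    {"tx": 0, "ty": 0, "tz": 0, "turn": 0}
  ]
}}

```text
time: 28.35
tool_pos: [0.5054, 0.3614, 0.0258]
ee_rot: [-3.14, 0.0, -1.534]
ft_force: [-0.3, -1.8, 6.7]
opening: 0.0359
```

>>> {"name": "send_rows", "arguments": {
  "increments": [
    {"tx": 0, "ty": 0, "tz": -0.005, "turn": 0},
    {"tx": 0, "ty": 0, "tz": -0.02, "turn": 0},
    {"tx": 0, "ty": 0, "tz": -0.04, "turn": 0},
    {"tx": 0, "ty": 0, "tz": -0.065, "turn": 0},
    {"tx": 0, "ty": 0, "tz": -0.09, "turn": 0},
    {"tx": 0, "ty": 0, "tz": -0.11, "turn": 0},
    {"tx": 0, "ty": 0, "tz": -0.12, "turn": 0},
    {"tx": 0, "ty": 0, "tz": -0.12, "turn": 0},
    {"tx": 0, "ty": 0, "tz": -0.12, "turn": 0}
  ]
}}

```text
time: 29.1
tool_pos: [0.5048, 0.3612, 0.1447]
ee_rot: [-3.141, 0.0, -1.534]
ft_force: [-0.1, -0.6, -1.5]
opening: 0.0355
```

```bash
python3 - <<'E'
from h import *
f=grab("wrist");cv2.imwrite("pics/w18.png",f['image']);P=cloud(f);np.savez("w18.npz",**f)
go(0.6182,-0.1825,0.145,-np.pi/2)
E
```

```text
t=29.1 at [0.5044 0.3609 0.1439] yaw -1.5340 | tx 0.5473 ty -0.0937 tz -0.0009 turn 0.0368 | F [ 0.6 -0.6 -1.8] op 0.0362
```

View pics/w18.png

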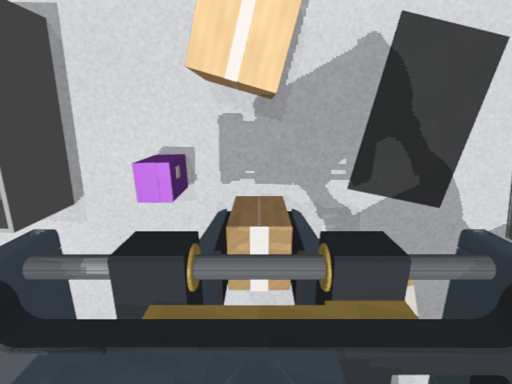

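>>> {"name": "send_rows", "arguments": {
  "increments": [
    {"tx": 0.01, "ty": -0.002, "tz": 0, "turn": 0},
    {"tx": 0.03, "ty": -0.005, "tz": 0, "turn": 0.002},
    {"tx": 0.06, "ty": -0.01, "tz": 0, "turn": 0.004},
    {"tx": 0.095, "ty": -0.016, "tz": 0, "turn": 0.006},
    {"tx": 0.13, "ty": -0.022, "tz": 0, "turn": 0.009},
    {"tx": 0.165, "ty": -0.028, "tz": 0, "turn": 0.011},
    {"tx": 0.2, "ty": -0.034, "tz": 0, "turn": 0.013},
    {"tx": 0.235, "ty": -0.04, "tz": 0, "turn": 0.016},
    {"tx": 0.27, "ty": -0.046, "tz": 0, "turn": 0.018},
    {"tx": 0.305, "ty": -0.052, "tz": 0, "turn": 0.02},
    {"tx": 0.34, "ty": -0.058, "tz": 0, "turn": 0.023},
    {"tx": 0.375, "ty": -0.064, "tz": 0, "turn": 0.025},
    {"tx": 0.41, "ty": -0.07, "tz": 0, "turn": 0.028},
    {"tx": 0.445, "ty": -0.076, "tz": 0, "turn": 0.03},
    {"tx": 0.48, "ty": -0.082, "tz": 0, "turn": 0.032},
    {"tx": 0.51, "ty": -0.088, "tz": 0, "turn": 0.034},
    {"tx": 0.532, "ty": -0.092, "tz": 0, "turn": 0.036},
    {"tx": 0.543, "ty": -0.093, "tz": 0, "turn": 0.037},
    {"tx": 0.547, "ty": -0.0935, "tz": 0, "turn": 0.037},
    {"tx": 0.547, "ty": -0.0935, "tz": 0, "turn": 0.037}
  ]
}}

```text
time: 30.82
tool_pos: [0.6178, -0.1823, 0.144]
ee_rot: [3.14, 0.001, -1.572]
ft_force: [0.2, -1.0, -1.5]
opening: 0.036
```

>>> {"name": "send_rows", "arguments": {
  "increments": [
    {"tx": 0, "ty": 0, "tz": 0, "turn": 0},
    {"tx": 0, "ty": 0, "tz": 0, "turn": 0},
    {"tx": 0, "ty": 0, "tz": 0, "turn": 0}
  ]
}}

```text
time: 31.07
tool_pos: [0.6184, -0.1807, 0.1449]
ee_rot: [3.141, 0.0, -1.57]
ft_force: [0.1, -0.1, -0.6]
opening: 0.0361
```

```bash
python3 - <<'E'
from h import *
go(0.6182,-0.1822,0.065,-np.pi/2)
f=grab("wrist");cv2.imwrite("pics/w19.png",f['image']);np.savez("w19.npz",**f)
go(0.6182,-0.1822,0.065,-np.pi/2)
E
```

```text
t=31.1 at [ 0.6184 -0.1807  0.1449] yaw -1.5697 | tx 0.0015 ty 0.0002 tz 0.0799 turn 0.0011 | F [ 0.1 -0.1 -0.6] op 0.0361
t=31.1 at [ 0.6185 -0.1809  0.145 ] yaw -1.5698 | tx 0.0013 ty 0.0003 tz 0.0800 turn 0.0010 | F [ 0.1  0.5 -1.3] op 0.0359
```

View pics/w19.png

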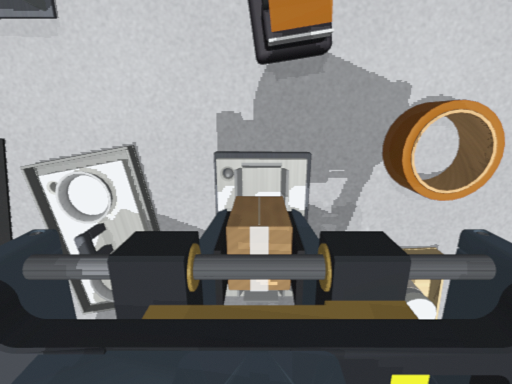

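>>> {"name": "send_rows", "arguments": {
  "increments": [
    {"tx": 0.001, "ty": 0, "tz": 0.015, "turn": 0.001},
    {"tx": 0.001, "ty": 0, "tz": 0.035, "turn": 0.001},
    {"tx": 0.001, "ty": 0, "tz": 0.055, "turn": 0.001},
    {"tx": 0.001, "ty": 0, "tz": 0.068, "turn": 0.001},
    {"tx": 0.001, "ty": 0, "tz": 0.076, "turn": 0.001},
    {"tx": 0.001, "ty": 0, "tz": 0.08, "turn": 0.001},
    {"tx": 0.001, "ty": 0, "tz": 0.08, "turn": 0.001}
  ]
}}

```text
time: 31.7
tool_pos: [0.6184, -0.1826, 0.0645]
ee_rot: [3.141, 0.0, -1.572]
ft_force: [0.5, 0.2, -0.9]
opening: 0.0365
```

```bash
python3 - <<'E'
from h import *
go(0.6182,-0.1822,0.0475,-np.pi/2)
f=grab("wrist");cv2.imwrite("pics/w20.png",cv2.resize(f['image'][90:320,170:350],None,fx=2.5,fy=2.5))
E
```

```text
t=31.7 at [ 0.6184 -0.1826  0.0645] yaw -1.5716 | tx -0.0004 ty 0.0001 tz 0.0170 turn -0.0008 | F [ 0.5  0.2 -0.9] op 0.0365
```

View pics/w20.png

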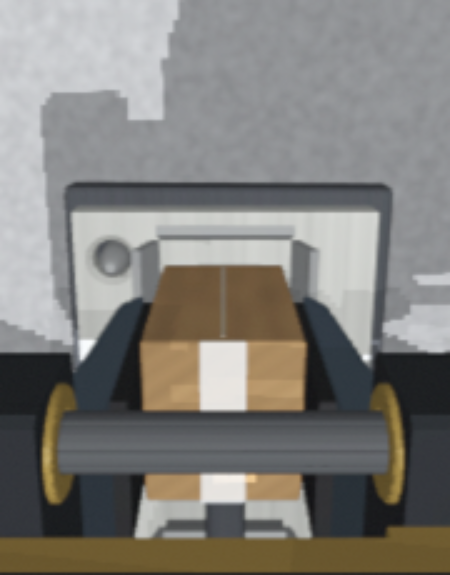

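Centred in the mouth. Lower the rest.

>>> {"name": "send_rows", "arguments": {
  "increments": [
    {"tx": 0, "ty": 0, "tz": 0.004, "turn": 0},
    {"tx": 0, "ty": 0, "tz": 0.008, "turn": 0},
    {"tx": 0, "ty": 0, "tz": 0.012, "turn": 0},
    {"tx": 0, "ty": 0, "tz": 0.015, "turn": 0},
    {"tx": 0, "ty": 0, "tz": 0.0175, "turn": 0},
    {"tx": 0, "ty": 0, "tz": 0.0175, "turn": 0},
    {"tx": 0, "ty": 0, "tz": 0.0175, "turn": 0}
  ]
}}

```text
time: 32.33
tool_pos: [0.6185, -0.183, 0.0473]
ee_rot: [3.142, 0.0, -1.572]
ft_force: [0.2, -0.9, -1.6]
opening: 0.0358
```

>>> {"name": "send_rows", "arguments": {
  "claw": 0.6,
  "increments": [
    {"tx": 0, "ty": 0, "tz": 0, "turn": 0},
    {"tx": 0, "ty": 0, "tz": 0, "turn": 0},
    {"tx": 0, "ty": 0, "tz": 0, "turn": 0},
    {"tx": 0, "ty": 0, "tz": 0, "turn": 0},
    {"tx": 0, "ty": 0, "tz": 0, "turn": 0},
    {"tx": 0, "ty": 0, "tz": -0.01, "turn": 0},
    {"tx": 0, "ty": 0, "tz": -0.03, "turn": 0},
    {"tx": 0, "ty": 0, "tz": -0.06, "turn": 0},
    {"tx": 0, "ty": 0.02, "tz": -0.09, "turn": 0},
    {"tx": 0, "ty": 0.05, "tz": -0.12, "turn": 0},
    {"tx": 0, "ty": 0.08, "tz": -0.15, "turn": 0},
    {"tx": 0, "ty": 0.1, "tz": -0.16, "turn": 0},
    {"tx": 0, "ty": 0.1, "tz": -0.16, "turn": 0},
    {"tx": 0, "ty": 0.1, "tz": -0.16, "turn": 0}
  ]
}}

```text
time: 33.5
tool_pos: [0.5183, -0.1831, 0.2091]
ee_rot: [-3.139, -0.001, -1.573]
ft_force: [0.6, -0.7, 0.2]
opening: 0.0545
```

```bash
python3 - <<'E'
from h import *
f=grab("wrist");cv2.imwrite("pics/w21.png",f['image']);P=cloud(f)
print("bench",np.nanmedian(P[60:75,170:300,2]))
print("carton",rect(P,None,.07,.095,(.618,-.182),.05))
print("handleS",rect(P,None,.058,.070,(.565,-.183),.025))
q=P[(P[...,2]>.015)&(P[...,2]<.027)&(np.abs(P[...,0]-.565)<.08)&(np.abs(P[...,1]+.183)<.045)]
A=np.c_[q[:,:2]-[.565,-.183],np.ones(len(q))];print("plane",np.linalg.lstsq(A,q[:,2],rcond=None)[0],len(q))
print("tin",rect(P,None,.05,.075,(.483,-.356),.05))
f=grab("scene");cv2.imwrite("pics/scene3.png",f['image'])
print(sensors.sense()['ft_force'])
E
```

```text
bench 0.0016669311549867283
carton (1430, array([ 617.2, -181.8]), array([35.8, 40. ]), 89.9, 'mean', array([ 617.8, -181.9,   83. ]))
handleS (341, array([ 563.7, -182.3]), array([10.5, 39. ]), 89.7, 'mean', array([ 564.3, -182.3,   64.5]))
plane [0.00098938 0.00013793 0.02290273] 5791
tin (1009, array([ 482.5, -354.8]), array([42.4, 41.7]), 64.1, 'mean', array([ 484. , -353.1,   60.9]))
[ 0.50273158  0.97706847 -0.56175264]
```

View pics/w21.png

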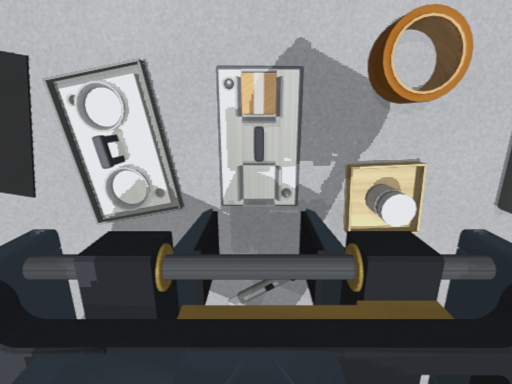

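View pics/scene3.png

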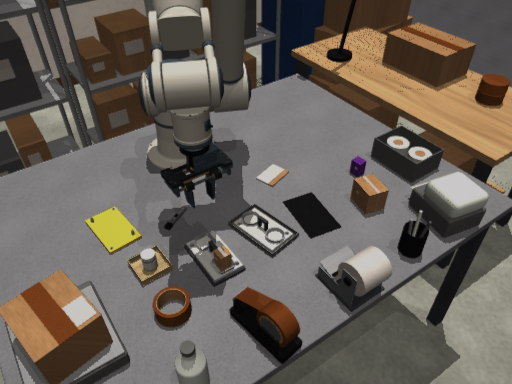

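>>> {"name": "send_rows", "arguments": {
  "increments": [
    {"tx": 0, "ty": 0, "tz": 0, "turn": 0},
    {"tx": 0, "ty": 0, "tz": 0, "turn": 0},
    {"tx": 0, "ty": 0, "tz": 0, "turn": 0},
    {"tx": 0, "ty": 0, "tz": 0, "turn": 0}
  ]
}}

```text
time: 33.93
tool_pos: [0.5187, -0.1827, 0.2069]
ee_rot: [3.141, 0.0, -1.572]
ft_force: [-0.9, -0.5, 0.2]
opening: 0.0548
```

```bash
python3 - <<'E'
from bench import workorder
print(workorder.hand_in())
E
```

```text
the job is handed in; nothing more can be done
None
```

The changeover is done and the job was handed in at about 34 s, with the gripper open and clear of everything; no verdict was reported.

I moved the finished tin to the outfeed tray and set the round-pocket plate on the mat. The square-pocket plate went onto the jig pins, then the round-pocket plate into the grey plate tray. Last, the small brown carton went into the jig's +x pocket. I did not touch the purple look-alike, the yellow look-alike base or the big carton.

What the last checks showed (the wrist camera reads about 1 mm high):
- **Tin:** its top reads 61 mm, which matches standing upright on the tray floor.
- **Square-pocket plate:** level, its top reading 22.9 mm against 22 expected, with the pins showing through their holes.
- **Round-pocket plate:** flat in the grey tray, its top reading 13.9 mm against 13 expected.
- **Small carton:** upright in the pocket and square to the plate, its top reading 83 mm against 82 expected. Its centre reads about 1 mm or less off the pocket centre.

No check failed or disagreed. The highest wrist force in my readings was about 14 N, while seating the square-pocket plate.

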